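# Strip the bowl cutter down for washing

### The job

The filling is done: strip the small food processor down for the wash, in the reverse of the order it was put together: pusher out of the feed chute, lid unlocked by turning it anticlockwise and lifted off, blade off the centre tube, and the bowl off the motor base last, once it is empty. Lower each part gently into the empty sheet pan as you take it off, do not drop it, and leave all four standing upright, flat on the bottom of the pan, none on top of another. Do not disturb the oil bottle, the flour shaker or the salt jar.

Things in the scene. Friction and masses are not known exactly. Their poses are not given: they have to be found in the camera images.
- motor_base: Motor base of the food processor, fixed: white housing 205 x 210 mm, round steel deck 100 mm above the bench. Origin: under its centre at bench level, on the drive axis; z up; its control panel faces its -x. Its drive spindle, 17 mm in diameter, stands 58 mm above the deck. It stands on the left or the right of the bench, the pan on the other side.
- fork (a point): Top middle of the black fork at the -y edge of the motor base, 21 mm above the deck, 104 mm from the axis: the foot of the bowl's handle sits between its prongs, so the bowl cannot turn but lifts straight out.
- bowl: Steel bowl on the deck, 160 mm outside, 152 mm inside diameter, 110 mm high, 0.6 kg. Origin: centre of its underside, on the axis; z up. Floor 6 mm thick. Black D-handle at its -y, out to 116 mm from the axis, 10 to 94 mm high. Two black catches on the rim at +x and -x, out to 99 mm from the axis, 124 mm high, hook over the lid's lugs.
- bowl_tube (a point): Centre of the top of the upright open tube in the middle of the bowl: 29 mm outside diameter, top 70 mm above the bowl's underside, the spindle inside it. The blade's hub sits over it; with the blade off it is a good grip for the bowl, which then lifts straight up 60 mm or more off the spindle. Axes as the bowl's.
- blade: S-shaped blade in the bowl, hidden under the lid, 0.18 kg: red hub 38 mm in diameter, 88 mm high, closed at the top. Origin: centre of the hub's lower end, 7 mm above the bowl's underside when in place; z up. Steel wings reach out along its +x (8 mm up) and -x (30 mm up) to 68 mm from the axis. It may be turned any way about the axis.
- hub_top (a point): Centre of the top of the blade's red hub, 88 mm above its lower end; axes as the blade's. The hub is loose on the bowl's tube and lifts straight up: free of the tube after 63 mm, clear of the bowl's rim and catches after 120 mm. It stands by itself on its lower end.
- lid: Smoky plastic lid, 0.25 kg: disc 160 mm in diameter, 6 mm thick, over a 147 mm plug 8 mm deep. Origin: centre of the plug's underside, 102 mm above the bowl's underside when on; z up. Two red lugs, 22 mm wide, out to 92 mm at its +x and -x, sit under the bowl's catches when its x lies along the bowl's x. Turned 17 degrees anticlockwise from above (25 to 40 is comfortable) it lifts off.
- chute (a point): Centre of the rim of the lid's feed chute, an upright rectangular tube on the disc: 34 mm from the lid's axis along its +y, rim 74 mm above the lid's origin and 60 mm above the disc, outside 46 mm along x by 60 mm along y. Once the pusher is out, turn and lift the lid by the chute, held across the 46 mm. The lid cannot turn clockwise. Axes as the lid's.
- pusher: Blue food pusher standing in the chute, 0.12 kg: stem 34 x 48 mm (x, y), 55 mm long; flange 58 x 72 mm, its top at z = 60 mm, lying on the chute's rim and overhanging it; on it a grip bar 20 mm thick along x, 40 mm long along y, up to z = 95 mm. Origin: centre of the stem's underside; z up. It must rise 55 mm to leave the chute. It stands by itself on its stem.
- pan: Empty half-size aluminium sheet pan, fixed to the bench, 460 mm along its x by 330 mm along its y, rim 25 mm high, wall and floor 5 mm. Origin: under its centre at bench level.
- pan_in (a point): Centre of the pan's floor, 5 mm above the bench; axes as the pan's. The floor inside is 450 x 320 mm.
- oil_bottle: Bystander: yellow bottle with a red cap, 64 mm in diameter, 190 mm high. The three bystanders stand in a row between the processor and the pan, in any order. Origin: centre of its underside.
- flour_shaker: Bystander: aluminium flour shaker, 72 mm in diameter, 128 mm high, with a wire handle at its +x out to 55 mm. Origin: centre of its underside.
- salt_jar: Bystander: white jar with a blue cap, 72 mm in diameter, 85 mm high. Origin: centre of its underside.
Not all that is in view belongs to the job. There is more than one size of the lid; the one meant has the size given above.

How it is judged:
On the way, in this order (a step that is already met when the one before it is completed fails the run):
1. the food pusher stands upright, flat on the floor of the pan, let go (x of pusher in the frame of pan_in between -0.21 and 0.21 m and y of pusher in the frame of pan_in between -0.15 and 0.15 m and z of pusher in the frame of pan_in between -0.006 and 0.006 m and angle between pusher's own z axis and vertical below 0.12 rad and linear speed of pusher below 0.03 m/s and contact force between the fingers and pusher below 0.2 N), for 0.2 s.
2. the lid stands upright, flat on the floor of the pan, let go (x of lid in the frame of pan_in between -0.21 and 0.21 m and y of lid in the frame of pan_in between -0.15 and 0.15 m and z of lid in the frame of pan_in between -0.006 and 0.006 m and angle between lid's own z axis and vertical below 0.12 rad and linear speed of lid below 0.03 m/s and contact force between the fingers and lid below 0.2 N), for 0.2 s.
3. the blade stands upright, flat on the floor of the pan, let go (x of blade in the frame of pan_in between -0.21 and 0.21 m and y of blade in the frame of pan_in between -0.15 and 0.15 m and z of blade in the frame of pan_in between -0.006 and 0.006 m and angle between blade's own z axis and vertical below 0.12 rad and linear speed of blade below 0.03 m/s and contact force between the fingers and blade below 0.2 N), for 0.2 s.
4. the bowl stands upright, flat on the floor of the pan, let go (x of bowl in the frame of pan_in between -0.21 and 0.21 m and y of bowl in the frame of pan_in between -0.15 and 0.15 m and z of bowl in the frame of pan_in between -0.006 and 0.006 m and angle between bowl's own z axis and vertical below 0.12 rad and linear speed of bowl below 0.03 m/s and contact force between the fingers and bowl below 0.2 N), for 0.2 s.
At the end, for the whole second after the job is handed in: Pusher, lid, blade and bowl all let go and at rest in the pan (origins within 210 mm along and 150 mm across of its centre), each upright within 0.12 rad with its underside within 6 mm of the pan's floor (all of step 1 and all of step 2 and all of step 3 and all of step 4); the robot touches nothing.
It fails at once if the oil bottle, flour shaker or salt jar is moved more than 20 mm or tipped (distance of any of oil_bottle, flour_shaker, salt_jar from where it was at the start of the episode above 0.02 m or angle between any of oil_bottle, flour_shaker, salt_jar's own z axis and vertical above 0.2 rad).
It fails at once if the bowl is lifted off the motor base (more than 25 mm) with the lid or the blade still on it ((z of bowl in the frame of motor_base above 0.125 m and horizontal distance between lid and bowl below 0.05 m and z of lid in the frame of bowl above 0.06 m) or (z of bowl in the frame of motor_base above 0.125 m and horizontal distance between blade and bowl below 0.05 m and z of blade in the frame of bowl above -0.01 m)).
It fails at once if a part is dropped or thrown into the pan (faster than 0.6 m/s within 40 mm of its floor) ((x of pusher in the frame of pan_in between -0.21 and 0.21 m and y of pusher in the frame of pan_in between -0.15 and 0.15 m and z of pusher in the frame of pan_in below 0.04 m and linear speed of pusher above 0.6 m/s) or (x of lid in the frame of pan_in between -0.21 and 0.21 m and y of lid in the frame of pan_in between -0.15 and 0.15 m and z of lid in the frame of pan_in below 0.04 m and linear speed of lid above 0.6 m/s) or (x of blade in the frame of pan_in between -0.21 and 0.21 m and y of blade in the frame of pan_in between -0.15 and 0.15 m and z of blade in the frame of pan_in below 0.04 m and linear speed of blade above 0.6 m/s) or (x of bowl in the frame of pan_in between -0.21 and 0.21 m and y of bowl in the frame of pan_in between -0.15 and 0.15 m and z of bowl in the frame of pan_in below 0.04 m and linear speed of bowl above 0.6 m/s)).
It also fails if it takes over 72 s, if anything falls off the work surface, if the arm or the gripper's body presses on something with over 40 N, if the wrist force passes 120 N, or if a joint passes its speed limit or range.

### The arm

A 6-joint arm with a two-finger parallel gripper is mounted at the origin on the work surface. World frame = base frame: x ahead of the robot, y to its left, z up, the work surface at z = 0. Lengths are in m, angles in rad, forces in N, time in s.
With the tool pointing down it reaches from about 0.35 to 0.85 m from the base axis. Payload 8.1 kg.
Tool frame: the origin (TCP) lies midway between the tips of the shut fingers; the grasp point (between the pads) lies 19 mm behind it (robot.tcp_to_grasp is the distance from the TCP to the grasp point, in m); z points along the fingers, y is the direction in which the jaws open and shut (so a half turn about z gives the same grasp; the last joint's range is limited). The gripper opens to 93 mm and grips with 3 to 60 N. Pads are 15 mm wide; open, the fingers measure 128 mm over their backs; the gripper's body (75 mm by 188 mm) begins 65 mm behind the grasp point.
Start: joints at [1.13, 0.13, 1.488, -0, 1.523, -0.085], TCP at [0.209, 0.562, 0.181] pointing down, gripper open.
Joint ranges: [-2.96, 2.96], [-0.89, 2.26], [0.02, 2.5], [-1.34, 4.48], [0, 2.73], [-2.66, 2.66]. Speed limits (rad/s): [2.39, 2.39, 2.79, 3.14, 3.14, 3.14].

### API

Orientations are given as a rotation vector (axis times angle).
In Python, from plant import robot gives the robot as it stands.
- The arm moves only by the tool send_rows, never from a script. Its argument "series" is a list of rows, each an object of numbers: "wx", "wy", "wz": the turn, a rotation vector about the world's x, y, z in rad; "dx", "dy", "dz": the shift along the world's x, y, z in cm; "fingers": the closure in counts, from 0 (fully open) to 255 (shut). In form: [{"wx": .., "wy": .., "wz": .., "dx": .., "dy": .., "dz": .., "fingers": ..}, ...]. A call has 1 to 20 rows; each row shifts and turns the pose as measured when the row begins; what a row does not reach is not made up. A row lasts 1/12 s, in which the tool goes at most 41.7 mm and 7.16 degrees, less where a joint would pass 70% of its speed; a pose out of reach is approached as far as the arm can. A call is refused whole if a number of a shift passes 4.17 or a number of a turn 0.125, either way. A call with a gripper value outside its range is refused whole. The fingers move at their own pace and stop on an object; "newtons" is the grip in N (left out, the last holds). Time passes only in rows, so rows that do not move let the fingers close. It gives the time, the measured TCP pose, the force and the opening at its end, in the units of the state.
- robot.read_state(): the state, without advancing time (a new reading comes with each control period).
- robot.read_camera(name): name is "side" or "top"; returns the picture (420x560x3 uint8, red, green, blue); there is no depth.
- robot.camera_info(name): a dict with "intrinsics" (3x3 intrinsics, pixels), "extrinsics" (4x4, takes a point from world to camera coordinates). Camera axes: x right, y up, looking along -z (the intrinsics and any distortion apply to the point x, -y, -z); pixel columns grow to the right and rows downward; lengths in m; the calibration is good to about 2 mm. A picture is of the moment at which its call begins. camera_info takes no time and is no camera call.
- robot.close_job(): hands the job in, once; it reports no verdict.
The state is a dict: "t": time; "q": joint angles; "dq": joint speeds; "joint_torque": joint torques, N m; "tool_pos": TCP position; "orientation": TCP orientation; "force": force on the tool from outside, world axes, zero at the start; "wrist_torque": the same for the moment, N m; "opening": finger opening in m.
Only numpy, scipy, OpenCV 4.12 (cv2) and the standard library are available. Lean on these libraries where they do the work, as an engineer would, in place of code of your own. Each camera call takes 0.05 s, during which the arm holds its last target.

## Working session

There is one attempt and no reset: what is moved stays moved. The work goes in short steps, Python scripts to look and compute and a tool call to move; the robot and the scene stay as the last step left them, time stands still between calls to the robot, and variables do not carry over. Pictures are saved under pics/ and viewed, and the job is handed in when it is done.

Besides the shell and the picture viewer there is one more tool, called after "Emit:" by a JSON object that holds its "api" and its "payload". send_rows: Moves the arm, as the interface text tells. Its arguments: {"type":"object","properties":{"series":{"type":"array","items":{"type":"object","properties":{"wx":{"type":"number"},"wy":{"type":"number"},"wz":{"type":"number"},"dx":{"type":"number"},"dy":{"type":"number"},"dz":{"type":"number"},"fingers":{"type":"number"}}}},"newtons":{"type":"number"}},"required":["series"]}

```bash
ls; mkdir -p pics
python3 - <<'E'
from plant import robot
import cv2
for n in("side","top"):
    im=robot.read_camera(n); cv2.imwrite(f"pics/{n}0.png",im[:,:,::-1])
    print(robot.camera_info(n))
print(robot.read_state())
E
```

```text
pics
{'intrinsics': array([[510.04515973,   0.        , 274.728169  ],
       [  0.        , 510.04515973, 204.11117936],
       [  0.        ,   0.        ,   1.        ]]), 'extrinsics': array([[ 0.44033522,  0.89758152, -0.02126762, -0.31141322],
       [-0.56680118,  0.29627586,  0.7687373 ,  0.13982924],
       [ 0.69630547, -0.3264476 ,  0.63921096, -1.86782741],
       [ 0.        ,  0.        ,  0.        ,  1.        ]])}
{'intrinsics': array([[414.03634173,   0.        , 289.23643062],
       [  0.        , 414.03634173, 211.15795121],
       [  0.        ,   0.        ,   1.        ]]), 'extrinsics': array([[ 0.00914086, -0.99977631,  0.01907302,  0.04866771],
       [ 0.98094695,  0.01266707,  0.1938624 , -0.56048365],
       [-0.19406064,  0.01693755,  0.98084331, -1.34936202],
       [ 0.        ,  0.        ,  0.        ,  1.        ]])}
{'t': 0.1, 'q': array([ 1.12961054e+00,  1.31104812e-01,  1.48916492e+00, -9.77559495e-06,
        1.52294809e+00, -8.54033044e-02]), 'dq': array([ 0.00019175, -0.0011461 , -0.00239897,  0.00020463,  0.00274135,
        0.00061891]), 'joint_torque': array([ 1.29813012e-03, -5.61332738e+01, -4.93099952e+01,  7.70698185e-02,
        2.89583701e-02, -1.82463896e-05]), 'tool_pos': array([0.20874082, 0.56192563, 0.17978391]), 'orientation': array([-5.55844826e-01, -3.09160745e+00,  2.46850088e-03]), 'force': array([-0.23281559, -0.19439713, -0.29729208]), 'wrist_torque': array([0.03505094, 0.0225019 , 0.0512368 ]), 'opening': 0.09311196401579105}
```

View pics/side0.png

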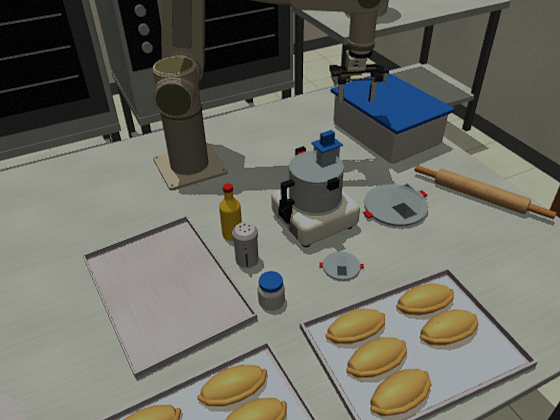

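View pics/top0.png

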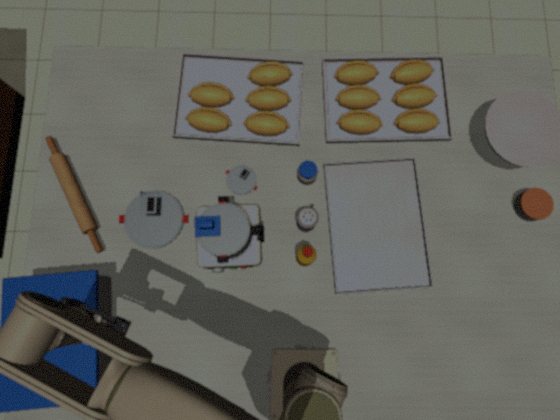

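Run:
```python
import cv2
a=cv2.imread("pics/top0.png"); b=cv2.imread("pics/side0.png")
cv2.imwrite("pics/tc.png",cv2.resize(a[100:300,350:560],None,fx=3.7,fy=3,interpolation=cv2.INTER_CUBIC)[:600] if 0 else cv2.resize(a[110:290,340:560],None,fx=3.3,fy=3.3,interpolation=cv2.INTER_CUBIC))
```

```text
(no output)
```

The processor is at left (top image ~(228,232)), the pan at right (~(378,226)), and bystanders are in a row at column ~307. I'll zoom in next.

Run:
```python
import cv2
a=cv2.imread("pics/top0.png"); b=cv2.imread("pics/side0.png")
cv2.imwrite("pics/t1.png",cv2.convertScaleAbs(cv2.resize(a[185:285,180:280],None,fx=6,fy=6,interpolation=cv2.INTER_CUBIC),alpha=1.6))
cv2.imwrite("pics/t2.png",cv2.convertScaleAbs(cv2.resize(a[145:305,285:445],None,fx=3.7,fy=3.7,interpolation=cv2.INTER_CUBIC),alpha=1.6))
cv2.imwrite("pics/s1.png",cv2.resize(b[120:250,260:370],None,fx=4.6,fy=4.6,interpolation=cv2.INTER_CUBIC))
```

```text
(no output)
```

View pics/t1.png

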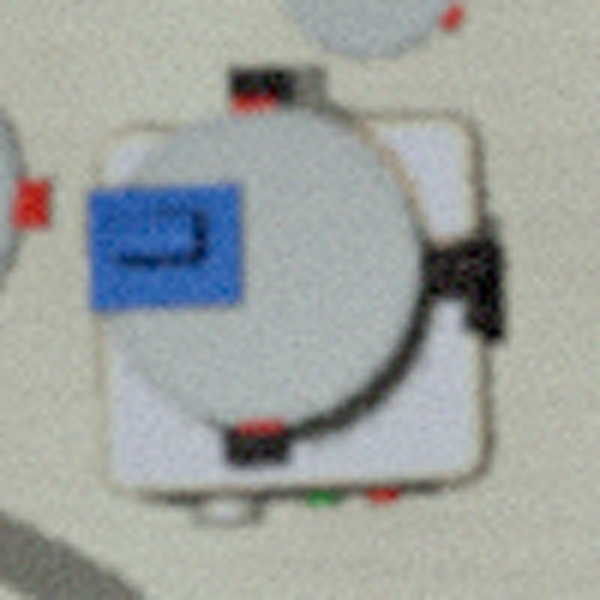

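View pics/t2.png

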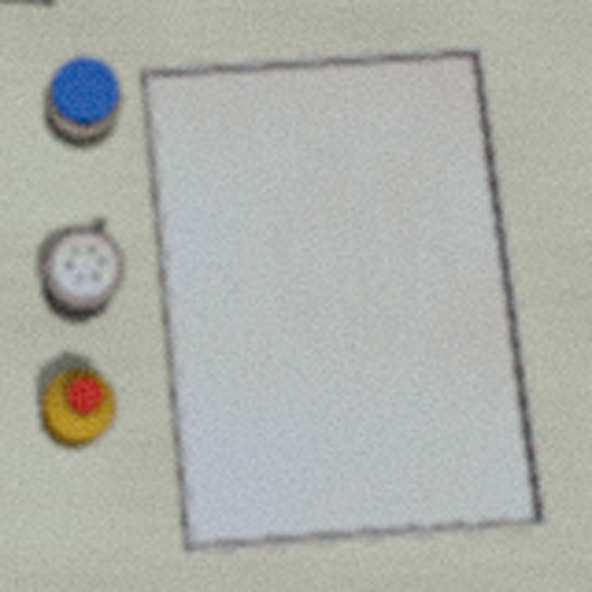

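View pics/s1.png

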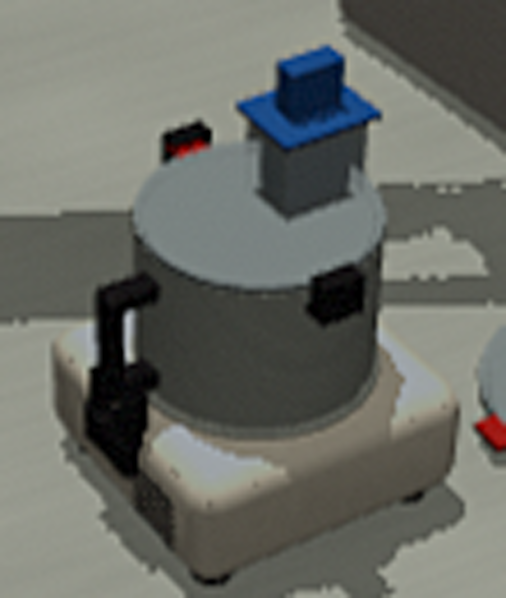

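```bash
cat > h.py <<'E'
import numpy as np
from plant import robot
def unproj(name,u,v,z):
    I=robot.camera_info(name);K=I["intrinsics"];E=I["extrinsics"];R=E[:3,:3];t=E[:3,3]
    d=R.T@np.array([(u-K[0,2])/K[0,0],-(v-K[1,2])/K[1,1],-1.]);c=-R.T@t
    return c+d*(z-c[2])/d[2]
def proj(name,P):
    I=robot.camera_info(name);K=I["intrinsics"];E=I["extrinsics"]
    p=np.asarray(P,float)@E[:3,:3].T+E[:3,3]
    return np.stack([K[0,2]+K[0,0]*p[...,0]/-p[...,2],K[1,2]-K[1,1]*p[...,1]/-p[...,2]],-1)
E
python3 - <<'E'
from h import *
np.set_printoptions(precision=4,suppress=True)
c=lambda u,v,s,ox,oy:((u+.5)/s-.5+ox,(v+.5)/s-.5+oy)
print("top flange")
F=[unproj("top",*c(u,v,6,180,185),.281)[:2] for u,v in[(90,190),(240,184),(241,302),(92,311)]]
F=np.array(F);print(F,F.mean(0))
print("yaw", np.arctan2(*(F[0]-F[1]+F[3]-F[2])[::-1])-np.pi/2, np.linalg.norm(F[0]-F[1]),np.linalg.norm(F[0]-F[3]))
print("side flange")
S=np.array([unproj("side",*c(u,v,4.6,260,120),.281)[:2] for u,v in[(238,104),(330,72),(381,113),(292,146)]]);print(S,S.mean(0))
print("catch top: center of back edge / front edge")
for u,v in[(262,67),(257,465)]: print(unproj("top",*c(u,v,6,180,185),.224))
print("disc extents")
for u,v in[(262,107),(423,260),(266,437)]: print(unproj("top",*c(u,v,6,180,185),.216))
print("base corners z~.1 : edges")
for u,v in[(483,150),(490,450),(105,130),(110,485)]: print(unproj("top",*c(u,v,6,180,185),.09))
print("pan rim corners")
P=np.array([unproj("top",*c(u,v,3.7,285,145),.025)[:2] for u,v in[(143,71),(477,52),(541,521),(187,548)]]);print(P,P.mean(0))
print("sizes",[np.linalg.norm(P[i]-P[i-1]) for i in range(4)],"yaw",[np.arctan2(*(P[0]-P[3])[::-1]),np.arctan2(*(P[1]-P[2])[::-1])])
for n,u,v,z in[("salt",85,91,.085),("flour",83,262,.128),("oil",86,394,.19)]:print(n,unproj("top",*c(u,v,3.7,285,145),z))
E
```

```text
top flange
[[0.497  0.3249]
 [0.5008 0.2549]
 [0.445  0.2521]
 [0.4399 0.3209]] [0.4707 0.2882]
yaw 0.06314906128458864 0.07008576401224957 0.0572330051825432
side flange
[[0.4467 0.2512]
 [0.4417 0.3206]
 [0.4969 0.324 ]
 [0.5027 0.2572]] [0.472  0.2882]
catch top: center of back edge / front edge
[0.5707 0.2552 0.224 ]
[0.3737 0.2497 0.224 ]
disc extents
[0.5521 0.2556 0.216 ]
[0.4758 0.1732 0.216 ]
[0.3878 0.2471 0.216 ]
base corners z~.1 : edges
[0.5569 0.1517 0.09  ]
[0.3926 0.1442 0.09  ]
[0.5654 0.3594 0.09  ]
[0.3718 0.3466 0.09  ]
pan rim corners
[[ 0.7385 -0.0649]
 [ 0.7626 -0.3882]
 [ 0.317  -0.4247]
 [ 0.29   -0.1017]] [ 0.527  -0.2449]
sizes [np.float64(0.4500354390290899), np.float64(0.32412668391304145), np.float64(0.4470347130096897), np.float64(0.3241689378589758)] yaw [np.float64(0.0816823938329719), np.float64(0.08179538671200313)]
salt [ 0.6994 -0.0055  0.085 ]
flour [ 0.5321 -0.0012  0.128 ]
oil [0.4115 0.0001 0.19  ]
```

Emit:
{"api": "send_rows", "payload": {"series": [{"dz": 4,"wz": -0.12},{"dz": 4,"wz": -0.12},{"dz": 4,"wz": -0.12},{"dz": 4,"wz": -0.12},{"dz": 1,"dx": 2.6,"dy": -2.7,"wz": -0.12},{"dx": 2.6,"dy": -2.7,"wz": -0.12},{"dx": 2.6,"dy": -2.7,"wz": -0.12},{"dx": 2.6,"dy": -2.7,"wz": -0.12},{"dx": 2.6,"dy": -2.7,"wz": -0.12},{"dx": 2.6,"dy": -2.7,"wz": -0.08},{"dx": 2.6,"dy": -2.7},{"dx": 2.6,"dy": -2.7},{"dx": 2.6,"dy": -2.7},{"dx": 1.5,"dy": -1.5},{}], "newtons": 20}}

```text
schema error: expected keys wx, wy, wz, dx, dy, dz, fingers
```

```bash
cat > st.py <<'E'
import sys
from h import *
from scipy.spatial.transform import Rotation as Ro
np.set_printoptions(precision=4,suppress=True)
s=robot.read_state();R=Ro.from_rotvec(s["orientation"]).as_matrix();p=s["tool_pos"]
yaw=np.arctan2(R[1,1],R[0,1]); yaw=(yaw+np.pi/2)%np.pi-np.pi/2
# tilt correction rotvec that brings tool z to -Z
tc=np.cross(R[:,2],[0,0,-1])
print("t",round(s["t"],2),"p",p,"yaw %.3f"%yaw,"tiltfix",tc[:2],"F",s["force"],"open %.4f"%s["opening"],"q6 %.2f"%s["q"][5])
if len(sys.argv)>1:
    g=[float(a) for a in sys.argv[1:]]
    print("d(cm)",(np.array(g[:3])-p)*100,"dyaw %.3f"%(g[3]-yaw if len(g)>3 else 0))
E
python3 st.py .471 .288 .286 .055
```

```text
t 0.1 p [0.2087 0.5619 0.1798] yaw 1.215 tiltfix [ 0.0015 -0.0007] F [-0.2328 -0.1944 -0.2973] open 0.0931 q6 -0.09
d(cm) [ 26.2259 -27.3926  10.6216] dyaw -1.160
```

All the keys are needed in every row.

Emit:
{"api": "send_rows", "payload": {"series": [{"wx": 0,"wy": 0,"wz": -0.12,"dx": 0,"dy": 0,"dz": 4,"fingers": 0},{"wx": 0,"wy": 0,"wz": -0.12,"dx": 0,"dy": 0,"dz": 4,"fingers": 0},{"wx": 0,"wy": 0,"wz": -0.12,"dx": 0,"dy": 0,"dz": 4,"fingers": 0},{"wx": 0,"wy": 0,"wz": -0.12,"dx": 0,"dy": 0,"dz": 4,"fingers": 0},{"wx": 0,"wy": 0,"wz": -0.12,"dx": 2.6,"dy": -2.7,"dz": 1,"fingers": 0},{"wx": 0,"wy": 0,"wz": -0.12,"dx": 2.6,"dy": -2.7,"dz": 0,"fingers": 0},{"wx": 0,"wy": 0,"wz": -0.12,"dx": 2.6,"dy": -2.7,"dz": 0,"fingers": 0},{"wx": 0,"wy": 0,"wz": -0.12,"dx": 2.6,"dy": -2.7,"dz": 0,"fingers": 0},{"wx": 0,"wy": 0,"wz": -0.12,"dx": 2.6,"dy": -2.7,"dz": 0,"fingers": 0},{"wx": 0,"wy": 0,"wz": -0.08,"dx": 2.6,"dy": -2.7,"dz": 0,"fingers": 0},{"wx": 0,"wy": 0,"wz": 0,"dx": 2.6,"dy": -2.7,"dz": 0,"fingers": 0},{"wx": 0,"wy": 0,"wz": 0,"dx": 2.6,"dy": -2.7,"dz": 0,"fingers": 0},{"wx": 0,"wy": 0,"wz": 0,"dx": 2.6,"dy": -2.7,"dz": 0,"fingers": 0},{"wx": 0,"wy": 0,"wz": 0,"dx": 1.5,"dy": -1.5,"dz": 0,"fingers": 0},{"wx": 0,"wy": 0,"wz": 0,"dx": 0,"dy": 0,"dz": 0,"fingers": 0}], "newtons": 20}}

```text
t: 1.35
tool_pos: [0.4602, 0.2848, 0.347]
orientation: [-2.205, -2.215, 0.019]
force: [-0.0, 0.8, -0.1]
opening: 0.093
```

```bash
python3 st.py .471 .288 .286 .055
```

```text
t 1.35 p [0.4602 0.2848 0.347 ] yaw 0.005 tiltfix [-0.0025 -0.0202] F [-0.0081  0.7591 -0.053 ] open 0.0930 q6 0.45
d(cm) [ 1.0801  0.3216 -6.1008] dyaw 0.050
```

Emit:
{"api": "send_rows", "payload": {"series": [{"wx": 0,"wy": -0.02,"wz": 0.05,"dx": 1.1,"dy": 0.3,"dz": 0,"fingers": 0},{"wx": 0,"wy": 0,"wz": 0,"dx": 0,"dy": 0,"dz": 0,"fingers": 0}]}}

```text
t: 1.52
tool_pos: [0.472, 0.2862, 0.3459]
orientation: [-2.161, -2.277, 0.001]
force: [-0.1, 1.1, -0.8]
opening: 0.0927
```

```bash
python3 st.py .471 .288 .286 .055
python3 - <<'E'
from plant import robot
import cv2
a=robot.read_camera("top")[:,:,::-1]; b=robot.read_camera("side")[:,:,::-1]
cv2.imwrite("pics/a1.png",cv2.hconcat([cv2.resize(a[170:290,160:290],(433,400)),cv2.resize(b[60:200,260:390],(367,400))]))
E
```

```text
t 1.52 p [0.472  0.2862 0.3459] yaw 0.052 tiltfix [-0.0013 -0.0018] F [-0.0766  1.1256 -0.786 ] open 0.0927 q6 0.40
d(cm) [-0.1044  0.1839 -5.9871] dyaw 0.003
```

View pics/a1.png

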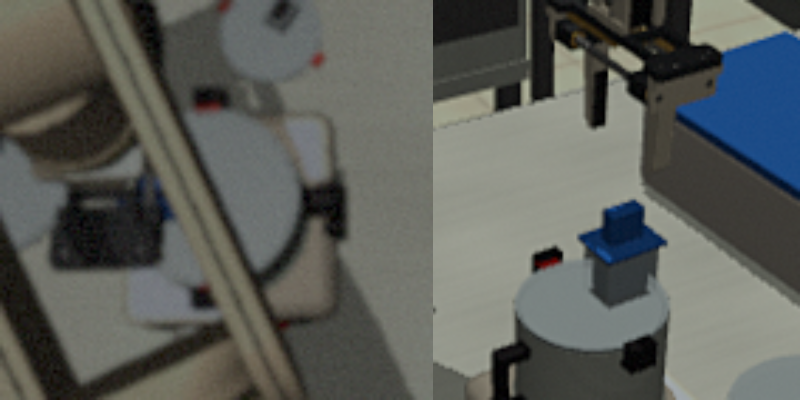

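Emit:
{"api": "send_rows", "payload": {"series": [{"wx": 0,"wy": 0,"wz": 0,"dx": -0.1,"dy": 0.2,"dz": -2,"fingers": 0},{"wx": 0,"wy": 0,"wz": 0,"dx": 0,"dy": 0,"dz": -2,"fingers": 0},{"wx": 0,"wy": 0,"wz": 0,"dx": 0,"dy": 0,"dz": -1.5,"fingers": 0},{"wx": 0,"wy": 0,"wz": 0,"dx": 0,"dy": 0,"dz": -0.5,"fingers": 0},{"wx": 0,"wy": 0,"wz": 0,"dx": 0,"dy": 0,"dz": 0,"fingers": 255},{"wx": 0,"wy": 0,"wz": 0,"dx": 0,"dy": 0,"dz": 0,"fingers": 255},{"wx": 0,"wy": 0,"wz": 0,"dx": 0,"dy": 0,"dz": 0,"fingers": 255},{"wx": 0,"wy": 0,"wz": 0,"dx": 0,"dy": 0,"dz": 0,"fingers": 255},{"wx": 0,"wy": 0,"wz": 0,"dx": 0,"dy": 0,"dz": 0,"fingers": 255},{"wx": 0,"wy": 0,"wz": 0,"dx": 0,"dy": 0,"dz": 0,"fingers": 255}], "newtons": 20}}

```text
t: 2.45
tool_pos: [0.4648, 0.2945, 0.2896]
orientation: [-2.161, -2.273, -0.005]
force: [0.0, 0.3, -0.0]
opening: 0.0575
```

```bash
python3 st.py .471 .288 .286 .055
```

```text
t 2.45 p [0.4648 0.2945 0.2896] yaw 0.051 tiltfix [-0.0057 -0.0015] F [ 0.0187  0.2988 -0.0447] open 0.0575 q6 0.42
d(cm) [ 0.6241 -0.6524 -0.3632] dyaw 0.004
```

Emit:
{"api": "send_rows", "payload": {"series": [{"wx": 0,"wy": 0,"wz": 0,"dx": 0.6,"dy": -0.65,"dz": -0.3,"fingers": 120},{"wx": 0,"wy": 0,"wz": 0,"dx": 0,"dy": 0,"dz": 0,"fingers": 120}]}}

```text
t: 2.62
tool_pos: [0.4717, 0.2879, 0.2877]
orientation: [-2.161, -2.275, -0.008]
force: [-0.6, -0.1, 0.5]
opening: 0.05
```

```bash
python3 st.py .471 .288 .286 .055
```

```text
t 2.62 p [0.4717 0.2879 0.2877] yaw 0.051 tiltfix [-0.0065  0.0006] F [-0.5868 -0.0615  0.5268] open 0.0500 q6 0.40
d(cm) [-0.0716  0.0083 -0.1707] dyaw 0.004
```

Emit:
{"api": "send_rows", "payload": {"series": [{"wx": 0,"wy": 0,"wz": 0,"dx": 0,"dy": 0,"dz": -0.1,"fingers": 255},{"wx": 0,"wy": 0,"wz": 0,"dx": 0,"dy": 0,"dz": 0,"fingers": 255},{"wx": 0,"wy": 0,"wz": 0,"dx": 0,"dy": 0,"dz": 0,"fingers": 255},{"wx": 0,"wy": 0,"wz": 0,"dx": 0,"dy": 0,"dz": 0,"fingers": 255},{"wx": 0,"wy": 0,"wz": 0,"dx": 0,"dy": 0,"dz": 0,"fingers": 255},{"wx": 0,"wy": 0,"wz": 0,"dx": 0,"dy": 0,"dz": 0,"fingers": 255},{"wx": 0,"wy": 0,"wz": 0,"dx": 0,"dy": 0,"dz": 0,"fingers": 255},{"wx": 0,"wy": 0,"wz": 0,"dx": 0,"dy": 0,"dz": 0,"fingers": 255}]}}

```text
t: 3.28
tool_pos: [0.4723, 0.287, 0.2864]
orientation: [-2.163, -2.272, -0.008]
force: [-0.2, -0.2, 0.2]
opening: 0.0022
```

```bash
python3 st.py .471 .288 .286 .055
```

```text
t 3.28 p [0.4723 0.287  0.2864] yaw 0.049 tiltfix [-0.0065  0.0002] F [-0.1718 -0.2353  0.2184] open 0.0022 q6 0.40
d(cm) [-0.1276  0.0953 -0.0437] dyaw 0.006
```

Run:
```python
from plant import robot
import cv2
from h import *
a=robot.read_camera("top")[:,:,::-1]; b=robot.read_camera("side")[:,:,::-1]
cv2.imwrite("pics/a2.png",cv2.hconcat([cv2.resize(a[170:290,160:290],(433,400)),cv2.resize(b[60:200,260:390],(367,400))]))
print(proj("side",[.4723,.287,.2864]),proj("side",[.4723,.287,.316]))
```

```text
[326.82825257 141.7176668 ] [327.29285059 132.7802587 ]
```

View pics/a2.png

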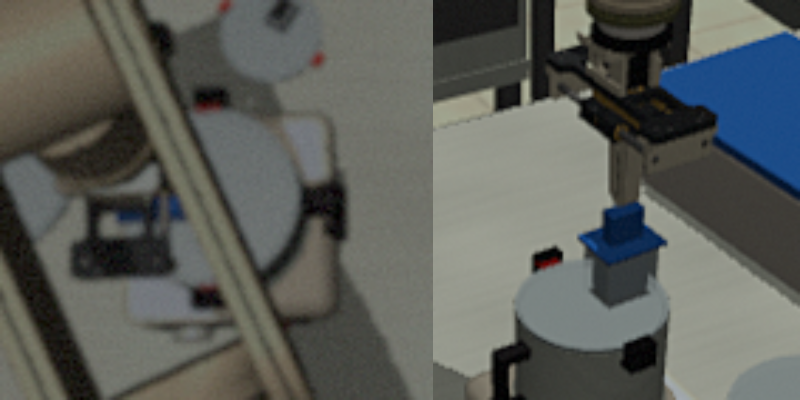

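```bash
python3 - <<'E'
from h import *
print(unproj("side",318,104,.346),unproj("side",340.4,119.5,.346))
print(unproj("side",328.4,131.7,.286))
for z in(.286,.35,.4,.45):print(z,proj("top",[.4723,.287,z]),proj("side",[.4723,.287,z]))
E
python3 - <<'E'
import cv2
from plant import robot
b=robot.read_camera("side")[:,:,::-1]
cv2.imwrite("pics/a3.png",cv2.resize(b[60:190,280:390],None,fx=4.6,fy=4.6,interpolation=cv2.INTER_CUBIC))
E
```

```text
[0.36381695 0.31817924 0.346     ] [0.47043553 0.32898739 0.346     ]
[0.42767827 0.31874526 0.286     ]
0.286 [207.37176416 224.80909923] [326.82205726 141.83684514]
0.35 [203.13191231 220.89268736] [327.84190891 122.21809924]
0.4 [199.46469814 217.50522913] [328.68083302 106.07983166]
0.45 [195.43589892 213.78376959] [329.55962675  89.17459776]
```

View pics/a3.png

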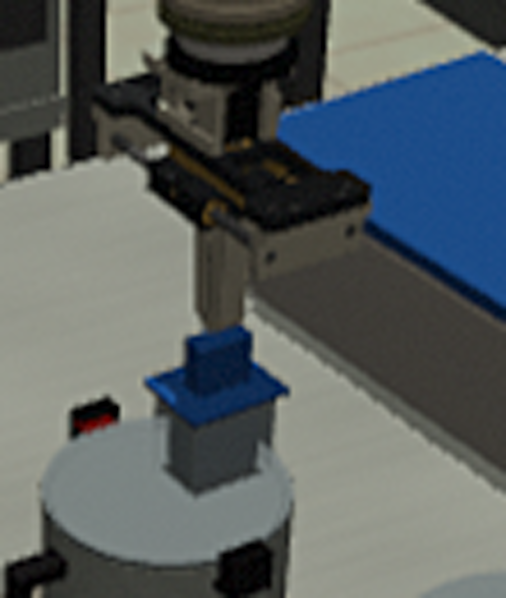

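Run:
```python
from h import *
from plant import robot
import cv2
print(proj("top",[0,0,0.]),proj("side",[0,0,0.]))
print(robot.read_state()["q"],robot.read_state()["tool_pos"])
a=robot.read_camera("top")[:,:,::-1].copy()
a=cv2.resize(a[140:420,100:400],None,fx=2.1,fy=2.1)
cv2.imwrite("pics/a4.png",cv2.convertScaleAbs(a,alpha=1.6))
print([x for x in dir(robot) if x[0]!='_'])
```

```text
[304.16956078 383.1359631 ] [189.69097264 165.92819438]
[ 0.44898931 -0.02114044  1.4546761   0.00585058  1.70500169  0.40037938] [0.47229911 0.28706412 0.28647057]
['IKError', 'camera_info', 'close_job', 'read_camera', 'read_state', 'tcp_to_grasp']
```

View pics/a4.png

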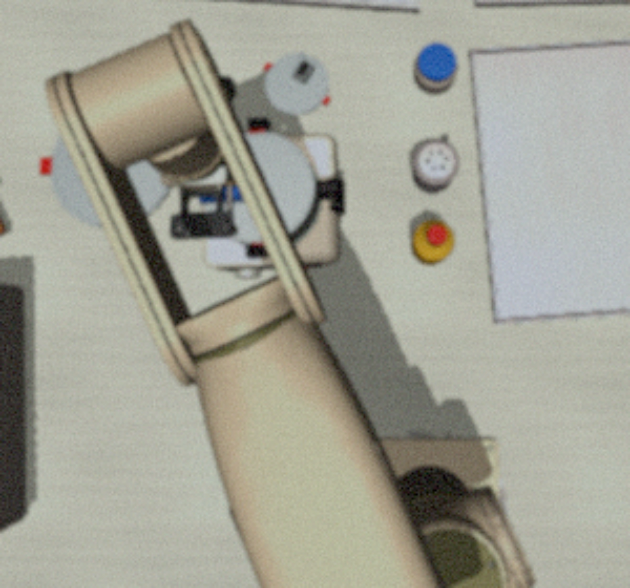

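Run:
```python
from h import *
import cv2
b=cv2.imread("pics/side0.png")
b=cv2.resize(b[40:130,310:410],None,fx=6,fy=6,interpolation=cv2.INTER_CUBIC)
j=np.array([.348,.937,0])*.0465
for P in([.2087,.5619,.1798]+j,[.2087,.5619,.1798]-j,[.2087,.5619,.1798]):
    for dz in(0,.0195,.084):
        u=(proj("side",np.array(P)+[0,0,dz])-[310,40])*6
        print(u/6+[310,40]);cv2.circle(b,tuple(int(x) for x in u),4,(0,0,255) if dz==0 else (0,255,0),1)
cv2.imwrite("pics/a5.png",b)
```

```text
[367.76786121 110.29655112]
[368.30009718 105.34840063]
[370.11488704  88.47646094]
[341.69906377 112.11829687]
[342.05006913 107.16646038]
[343.24703058  90.28022979]
[354.75497438 111.20592069]
[355.19689641 106.25591974]
[356.70381531  89.3768109 ]
```

View pics/a5.png

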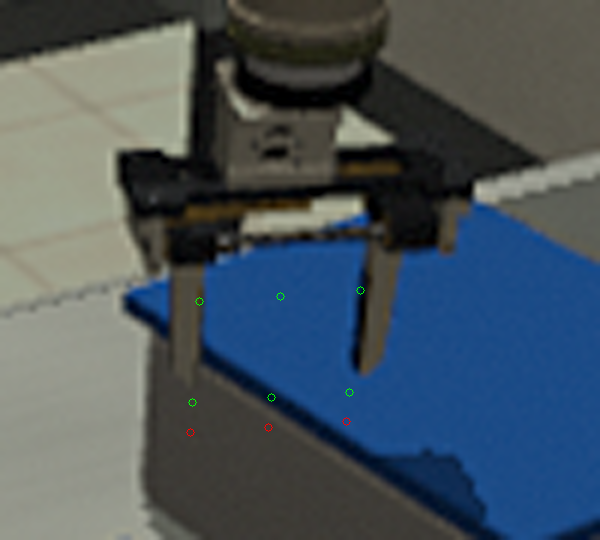

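Emit:
{"api": "send_rows", "payload": {"series": [{"wx": 0,"wy": 0,"wz": 0,"dx": 0,"dy": 0,"dz": 0.3,"fingers": 100},{"wx": 0,"wy": 0,"wz": 0,"dx": 0,"dy": 0,"dz": 0,"fingers": 100},{"wx": 0,"wy": 0,"wz": 0,"dx": 0,"dy": 0,"dz": 0,"fingers": 100},{"wx": 0,"wy": 0,"wz": 0,"dx": 0,"dy": 0,"dz": 0,"fingers": 100},{"wx": 0,"wy": 0,"wz": 0,"dx": 0,"dy": 0,"dz": 0,"fingers": 100},{"wx": 0,"wy": 0,"wz": 0,"dx": 0,"dy": 0,"dz": 0,"fingers": 100},{"wx": 0,"wy": 0,"wz": 0,"dx": 0,"dy": 0,"dz": 0,"fingers": 100},{"wx": 0,"wy": 0,"wz": 0,"dx": 0,"dy": 0,"dz": -0.8,"fingers": 100},{"wx": 0,"wy": 0,"wz": 0,"dx": 0,"dy": 0,"dz": -0.8,"fingers": 100},{"wx": 0,"wy": 0,"wz": 0,"dx": 0,"dy": 0,"dz": -0.8,"fingers": 100},{"wx": 0,"wy": 0,"wz": 0,"dx": 0,"dy": 0,"dz": 0,"fingers": 100}]}}

```text
t: 4.4
tool_pos: [0.4723, 0.2871, 0.2633]
orientation: [-2.163, -2.273, -0.008]
force: [-0.1, -0.2, -0.3]
opening: 0.0563
```

```bash
python3 st.py .471 .288 .253 .055
python3 - <<'E'
import cv2
from plant import robot
b=robot.read_camera("side")[:,:,::-1]
cv2.imwrite("pics/a6.png",cv2.resize(b[60:190,280:390],None,fx=4.6,fy=4.6,interpolation=cv2.INTER_CUBIC))
E
```

```text
t 4.4 p [0.4723 0.2871 0.2633] yaw 0.049 tiltfix [-0.0067  0.0006] F [-0.0808 -0.2193 -0.3036] open 0.0563 q6 0.40
d(cm) [-0.1321  0.089  -1.035 ] dyaw 0.006
```

View pics/a6.png

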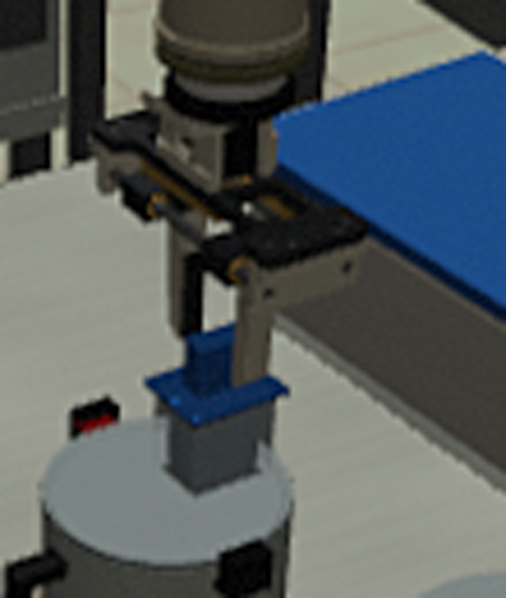

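Run:
```python
from h import *
for z in(.263,.28,.29,.3,.31):
  print(z,[((proj("side",[.472+d,.287,z])-[280,60])*4.6).round() for d in(-.036,.028,.036)])
```

```text
0.263 [array([185., 380.]), array([237., 430.]), array([243., 436.])]
0.28 [array([186., 357.]), array([238., 407.]), array([245., 413.])]
0.29 [array([186., 343.]), array([239., 393.]), array([246., 399.])]
0.3 [array([187., 329.]), array([240., 379.]), array([247., 385.])]
0.31 [array([187., 316.]), array([241., 365.]), array([248., 371.])]
```

Emit:
{"api": "send_rows", "payload": {"series": [{"wx": 0,"wy": 0,"wz": 0,"dx": 0,"dy": 0.1,"dz": -0.9,"fingers": 100},{"wx": 0,"wy": 0,"wz": 0,"dx": 0,"dy": 0,"dz": 0,"fingers": 255},{"wx": 0,"wy": 0,"wz": 0,"dx": 0,"dy": 0,"dz": 0,"fingers": 255},{"wx": 0,"wy": 0,"wz": 0,"dx": 0,"dy": 0,"dz": 0,"fingers": 255},{"wx": 0,"wy": 0,"wz": 0,"dx": 0,"dy": 0,"dz": 0,"fingers": 255},{"wx": 0,"wy": 0,"wz": 0,"dx": 0,"dy": 0,"dz": 0,"fingers": 255},{"wx": 0,"wy": 0,"wz": 0,"dx": 0,"dy": 0,"dz": 0,"fingers": 255},{"wx": 0,"wy": 0,"wz": 0,"dx": 0,"dy": 0,"dz": 0,"fingers": 255}]}}

```text
t: 5.12
tool_pos: [0.4724, 0.2883, 0.2544]
orientation: [-2.163, -2.273, -0.009]
force: [-0.3, -1.3, -0.7]
opening: 0.0201
```

```bash
python3 st.py .471 .288 .253 .055
```

```text
t 5.12 p [0.4724 0.2883 0.2544] yaw 0.050 tiltfix [-0.007   0.0011] F [-0.2882 -1.3237 -0.6575] open 0.0201 q6 0.40
d(cm) [-0.1408 -0.0336 -0.1419] dyaw 0.005
```

Emit:
{"api": "send_rows", "payload": {"series": [{"wx": 0,"wy": 0,"wz": 0,"dx": 0,"dy": 0,"dz": 1,"fingers": 255},{"wx": 0,"wy": 0,"wz": 0,"dx": 0,"dy": 0,"dz": 2,"fingers": 255},{"wx": 0,"wy": 0,"wz": 0,"dx": 0,"dy": 0,"dz": 2.5,"fingers": 255},{"wx": 0,"wy": 0,"wz": 0,"dx": 0,"dy": 0,"dz": 2.5,"fingers": 255},{"wx": 0,"wy": 0,"wz": 0,"dx": 0,"dy": 0,"dz": 1,"fingers": 255},{"wx": 0,"wy": 0,"wz": 0,"dx": 0.8,"dy": -1.5,"dz": 0,"fingers": 255},{"wx": 0,"wy": 0,"wz": 0,"dx": 1.6,"dy": -3.3,"dz": 0,"fingers": 255},{"wx": 0,"wy": 0,"wz": 0,"dx": 1.6,"dy": -3.3,"dz": 0,"fingers": 255},{"wx": 0,"wy": 0,"wz": 0,"dx": 1.6,"dy": -3.3,"dz": 0,"fingers": 255},{"wx": 0,"wy": 0,"wz": 0,"dx": 1.6,"dy": -3.3,"dz": 0,"fingers": 255},{"wx": 0,"wy": 0,"wz": 0,"dx": 1.6,"dy": -3.3,"dz": 0,"fingers": 255},{"wx": 0,"wy": 0,"wz": 0,"dx": 1.6,"dy": -3.3,"dz": 0,"fingers": 255},{"wx": 0,"wy": 0,"wz": 0,"dx": 1.6,"dy": -3.3,"dz": 0,"fingers": 255},{"wx": 0,"wy": 0,"wz": 0,"dx": 1.6,"dy": -3.3,"dz": 0,"fingers": 255},{"wx": 0,"wy": 0,"wz": 0,"dx": 1.6,"dy": -3.3,"dz": 0,"fingers": 255},{"wx": 0,"wy": 0,"wz": 0,"dx": 1.6,"dy": -3.3,"dz": 0,"fingers": 255},{"wx": 0,"wy": 0,"wz": 0,"dx": 1.6,"dy": -3.3,"dz": 0,"fingers": 255},{"wx": 0,"wy": 0,"wz": 0,"dx": 0.8,"dy": -1.5,"dz": 0,"fingers": 255},{"wx": 0,"wy": 0,"wz": 0,"dx": 0,"dy": 0,"dz": 0,"fingers": 255}]}}

```text
t: 6.7
tool_pos: [0.6671, -0.1243, 0.3495]
orientation: [-2.154, -2.279, -0.01]
force: [0.7, -0.2, -1.6]
opening: 0.0198
```

```bash
python3 st.py .667 -.118 .0384 .08
```

```text
t 6.7 p [ 0.6671 -0.1243  0.3495] yaw 0.056 tiltfix [-0.0086  0.0003] F [ 0.7195 -0.1519 -1.6279] open 0.0198 q6 -0.32
d(cm) [ -0.0061   0.6345 -31.1051] dyaw 0.024
```

Emit:
{"api": "send_rows", "payload": {"series": [{"wx": 0,"wy": 0,"wz": 0.02,"dx": 0,"dy": 0.6,"dz": -2,"fingers": 255},{"wx": 0,"wy": 0,"wz": 0,"dx": 0,"dy": 0,"dz": -3.8,"fingers": 255},{"wx": 0,"wy": 0,"wz": 0,"dx": 0,"dy": 0,"dz": -3.8,"fingers": 255},{"wx": 0,"wy": 0,"wz": 0,"dx": 0,"dy": 0,"dz": -3.8,"fingers": 255},{"wx": 0,"wy": 0,"wz": 0,"dx": 0,"dy": 0,"dz": -3.8,"fingers": 255},{"wx": 0,"wy": 0,"wz": 0,"dx": 0,"dy": 0,"dz": -3.8,"fingers": 255},{"wx": 0,"wy": 0,"wz": 0,"dx": 0,"dy": 0,"dz": -3,"fingers": 255},{"wx": 0,"wy": 0,"wz": 0,"dx": 0,"dy": 0,"dz": -2,"fingers": 255},{"wx": 0,"wy": 0,"wz": 0,"dx": 0,"dy": 0,"dz": 0,"fingers": 255}]}}

```text
t: 7.45
tool_pos: [0.6634, -0.1134, 0.0812]
orientation: [-2.133, -2.303, -0.017]
force: [-1.0, 0.7, -2.4]
opening: 0.0198
```

```bash
python3 st.py .667 -.118 .0384 .08;python3 - <<'E'
import cv2
from plant import robot
b=robot.read_camera("side")[:,:,::-1]
cv2.imwrite("pics/a7.png",cv2.resize(b[160:390,80:320],None,fx=2.6,fy=2.6,interpolation=cv2.INTER_CUBIC))
E
```

```text
t 7.45 p [ 0.6634 -0.1134  0.0812] yaw 0.077 tiltfix [-0.0091  0.0057] F [-0.968   0.7132 -2.4121] open 0.0198 q6 -0.33
d(cm) [ 0.3634 -0.4601 -4.2787] dyaw 0.003
```

View pics/a7.png

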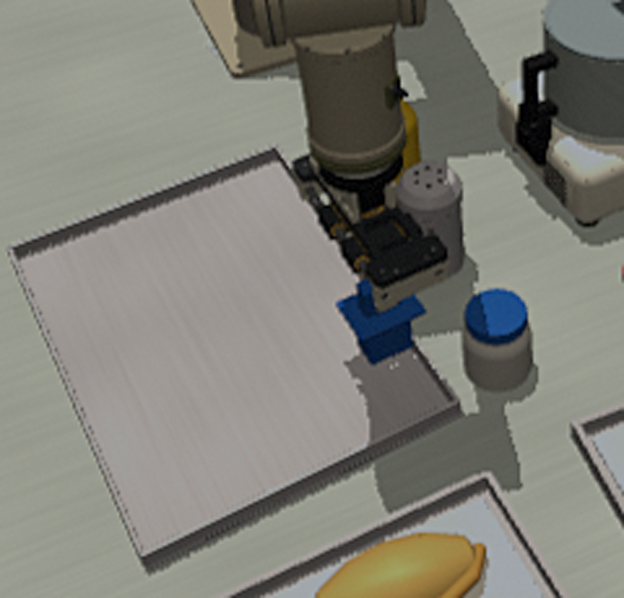

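Emit:
{"api": "send_rows", "payload": {"series": [{"wx": -0.009,"wy": 0.006,"wz": 0,"dx": 0.3,"dy": -0.5,"dz": -1.5,"fingers": 255},{"wx": 0,"wy": 0,"wz": 0,"dx": 0,"dy": 0,"dz": -1.3,"fingers": 255},{"wx": 0,"wy": 0,"wz": 0,"dx": 0,"dy": 0,"dz": -0.8,"fingers": 255},{"wx": 0,"wy": 0,"wz": 0,"dx": 0,"dy": 0,"dz": -0.3,"fingers": 255},{"wx": 0,"wy": 0,"wz": 0,"dx": 0,"dy": 0,"dz": 0,"fingers": 255}]}}

```text
t: 7.92
tool_pos: [0.6723, -0.1174, 0.0521]
orientation: [2.125, 2.299, 0.011]
force: [-0.1, 0.2, -1.1]
opening: 0.0199
```

```bash
python3 st.py .667 -.118 .0384 .08
```

```text
t 7.92 p [ 0.6723 -0.1174  0.0521] yaw 0.078 tiltfix [0.0022 0.0124] F [-0.1207  0.2283 -1.0797] open 0.0199 q6 -0.33
d(cm) [-0.5302 -0.0574 -1.3746] dyaw 0.002
```

Emit:
{"api": "send_rows", "payload": {"series": [{"wx": 0,"wy": 0.012,"wz": 0,"dx": 0,"dy": 0,"dz": -0.8,"fingers": 255},{"wx": 0,"wy": 0,"wz": 0,"dx": 0,"dy": 0,"dz": -0.3,"fingers": 255},{"wx": 0,"wy": 0,"wz": 0,"dx": 0,"dy": 0,"dz": 0,"fingers": 255}]}}

```text
t: 8.17
tool_pos: [0.6744, -0.1177, 0.0439]
orientation: [2.129, 2.303, 0.001]
force: [-0.0, -0.3, -1.0]
opening: 0.02
```

```bash
python3 st.py .667 -.118 .0384 .08
python3 - <<'E'
import cv2
from plant import robot
b=robot.read_camera("side")[:,:,::-1]
cv2.imwrite("pics/a8.png",cv2.resize(b[230:330,180:290],None,fx=5,fy=5,interpolation=cv2.INTER_CUBIC))
E
```

```text
t 8.17 p [ 0.6744 -0.1177  0.0439] yaw 0.078 tiltfix [0.003  0.0042] F [-0.006  -0.329  -0.9501] open 0.0200 q6 -0.32
d(cm) [-0.7362 -0.0336 -0.5455] dyaw 0.002
```

View pics/a8.png

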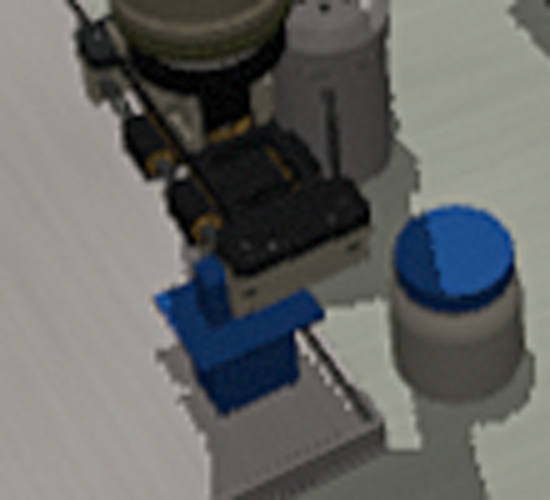

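Emit:
{"api": "send_rows", "payload": {"series": [{"wx": 0,"wy": 0,"wz": 0,"dx": 0,"dy": 0,"dz": -0.4,"fingers": 255},{"wx": 0,"wy": 0,"wz": 0,"dx": 0,"dy": 0,"dz": -0.2,"fingers": 255},{"wx": 0,"wy": 0,"wz": 0,"dx": 0,"dy": 0,"dz": 0,"fingers": 255}]}}

```text
t: 8.47
tool_pos: [0.675, -0.1179, 0.0383]
orientation: [2.129, 2.302, 0.002]
force: [-0.2, -0.5, -1.0]
opening: 0.02
```

Emit:
{"api": "send_rows", "payload": {"series": [{"wx": 0,"wy": 0,"wz": 0,"dx": 0,"dy": 0,"dz": -0.2,"fingers": 255},{"wx": 0,"wy": 0,"wz": 0,"dx": 0,"dy": 0,"dz": 0,"fingers": 255}]}}

```text
t: 8.63
tool_pos: [0.6759, -0.1185, 0.0379]
orientation: [2.127, 2.3, 0.003]
force: [-0.6, -0.8, -1.2]
opening: 0.0199
```

Emit:
{"api": "send_rows", "payload": {"series": [{"wx": 0,"wy": 0,"wz": 0,"dx": 0,"dy": 0,"dz": -0.3,"fingers": 255},{"wx": 0,"wy": 0,"wz": 0,"dx": 0,"dy": 0,"dz": 0,"fingers": 255}]}}

```text
t: 8.8
tool_pos: [0.6776, -0.1198, 0.038]
orientation: [2.125, 2.297, 0.005]
force: [-0.1, 0.6, -2.4]
opening: 0.0198
```

```bash
python3 st.py .667 -.118 .0384 .08
```

```text
t 8.8 p [ 0.6776 -0.1198  0.038 ] yaw 0.078 tiltfix [0.0064 0.0114] F [-0.0566  0.6021 -2.4025] open 0.0198 q6 -0.32
d(cm) [-1.0584  0.1835  0.0378] dyaw 0.002
```

Emit:
{"api": "send_rows", "payload": {"series": [{"wx": 0,"wy": 0,"wz": 0,"dx": 0,"dy": 0,"dz": 0,"fingers": 120},{"wx": 0,"wy": 0,"wz": 0,"dx": 0,"dy": 0,"dz": 0,"fingers": 120},{"wx": 0,"wy": 0,"wz": 0,"dx": 0,"dy": 0,"dz": 0,"fingers": 120},{"wx": 0,"wy": 0,"wz": 0,"dx": 0,"dy": 0,"dz": 0,"fingers": 120},{"wx": 0,"wy": 0,"wz": 0,"dx": 0,"dy": 0,"dz": 0,"fingers": 120}]}}

```text
t: 9.22
tool_pos: [0.6782, -0.1198, 0.0383]
orientation: [2.124, 2.296, 0.006]
force: [-0.9, 0.5, -1.4]
opening: 0.0472
```

```bash
python3 st.py .667 -.118 .0384 .08
python3 - <<'E'
import cv2
from plant import robot
b=robot.read_camera("side")[:,:,::-1]
cv2.imwrite("pics/a9.png",cv2.resize(b[230:330,180:290],None,fx=5,fy=5,interpolation=cv2.INTER_CUBIC))
E
```

```text
t 9.22 p [ 0.6782 -0.1198  0.0383] yaw 0.078 tiltfix [0.0064 0.0129] F [-0.9182  0.4924 -1.3549] open 0.0472 q6 -0.32
d(cm) [-1.1202  0.1812  0.0086] dyaw 0.002
```

View pics/a9.png

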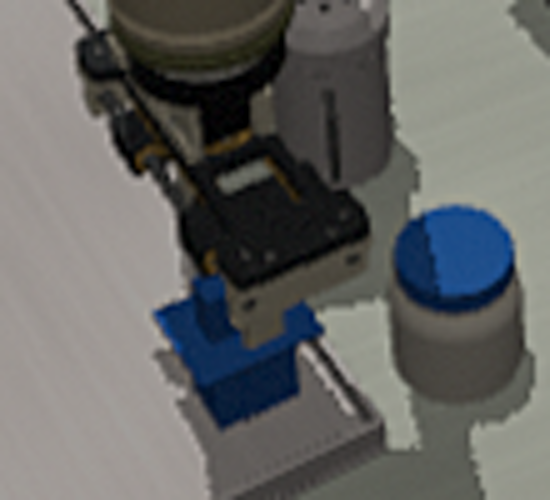

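Emit:
{"api": "send_rows", "payload": {"series": [{"wx": 0,"wy": 0,"wz": 0,"dx": 0,"dy": 0,"dz": 1,"fingers": 100},{"wx": 0,"wy": 0,"wz": 0,"dx": 0,"dy": 0,"dz": 2,"fingers": 100},{"wx": 0,"wy": 0,"wz": 0,"dx": 0,"dy": 0,"dz": 3.5,"fingers": 100},{"wx": 0,"wy": 0.01,"wz": 0,"dx": 0,"dy": 0,"dz": 4,"fingers": 0},{"wx": 0,"wy": 0,"wz": 0,"dx": 0,"dy": 0,"dz": 4,"fingers": 0},{"wx": 0,"wy": 0,"wz": 0,"dx": 0,"dy": 0,"dz": 4,"fingers": 0},{"wx": 0,"wy": 0,"wz": 0,"dx": 0,"dy": 0,"dz": 4,"fingers": 0},{"wx": 0,"wy": 0,"wz": 0,"dx": -1.6,"dy": 3,"dz": 2,"fingers": 0},{"wx": 0,"wy": 0,"wz": 0,"dx": -1.8,"dy": 3.6,"dz": 1,"fingers": 0},{"wx": 0,"wy": 0,"wz": 0,"dx": -1.8,"dy": 3.6,"dz": 1,"fingers": 0},{"wx": 0,"wy": 0,"wz": 0,"dx": -1.8,"dy": 3.6,"dz": 0,"fingers": 0},{"wx": 0,"wy": 0,"wz": 0,"dx": -1.8,"dy": 3.6,"dz": 0,"fingers": 0},{"wx": 0,"wy": 0,"wz": 0,"dx": -1.8,"dy": 3.6,"dz": 0,"fingers": 0},{"wx": 0,"wy": 0,"wz": 0,"dx": -1.8,"dy": 3.6,"dz": 0,"fingers": 0},{"wx": 0,"wy": 0,"wz": 0,"dx": -1.8,"dy": 3.6,"dz": 0,"fingers": 0},{"wx": 0,"wy": 0,"wz": 0,"dx": -1.8,"dy": 3.6,"dz": 0,"fingers": 0},{"wx": 0,"wy": 0,"wz": 0,"dx": -1.8,"dy": 3.6,"dz": 0,"fingers": 0},{"wx": 0,"wy": 0,"wz": 0,"dx": -1.4,"dy": 2.5,"dz": 0,"fingers": 0},{"wx": 0,"wy": 0,"wz": 0,"dx": 0,"dy": 0,"dz": 0,"fingers": 0}]}}

```text
t: 10.85
tool_pos: [0.4668, 0.2715, 0.3282]
orientation: [2.137, 2.294, 0.012]
force: [0.0, 0.2, 0.3]
opening: 0.0934
```

```bash
python3 st.py .471 .288 .201 .055
python3 - <<'E'
import cv2
from plant import robot
a=robot.read_camera("top")[:,:,::-1]
b=robot.read_camera("side")[:,:,::-1]
cv2.imwrite("pics/b1.png",b)
cv2.imwrite("pics/b1t.png",a)
E
```

```text
t 10.85 p [0.4668 0.2715 0.3282] yaw 0.071 tiltfix [-0.0011  0.0102] F [0.0483 0.1674 0.2577] open 0.0934 q6 0.36
d(cm) [  0.4205   1.6524 -12.7199] dyaw -0.016
```

View pics/b1.png

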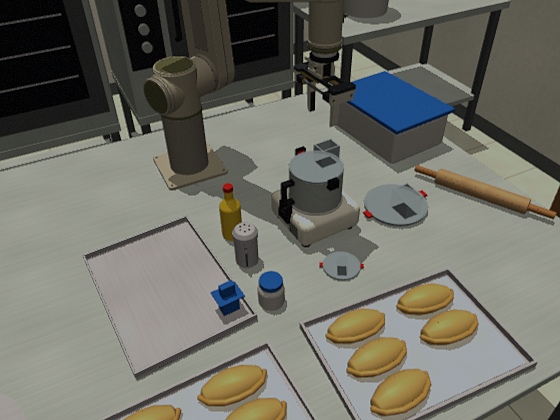

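View pics/b1t.png

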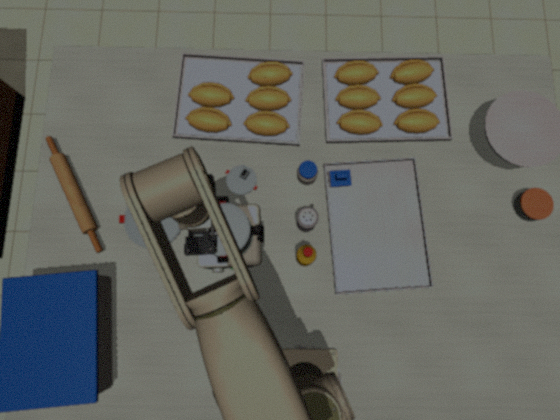

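Run:
```python
import cv2
from h import *
print(unproj("top",341,178,.08),unproj("top",341,178,.065))
b=cv2.imread("pics/b1.png")
cv2.imwrite("pics/b2.png",cv2.resize(b[120:250,260:370],None,fx=4.6,fy=4.6,interpolation=cv2.INTER_CUBIC))
```

```text
[ 0.67166005 -0.11913104  0.08      ] [ 0.67592455 -0.12132616  0.065     ]
```

View pics/b2.png

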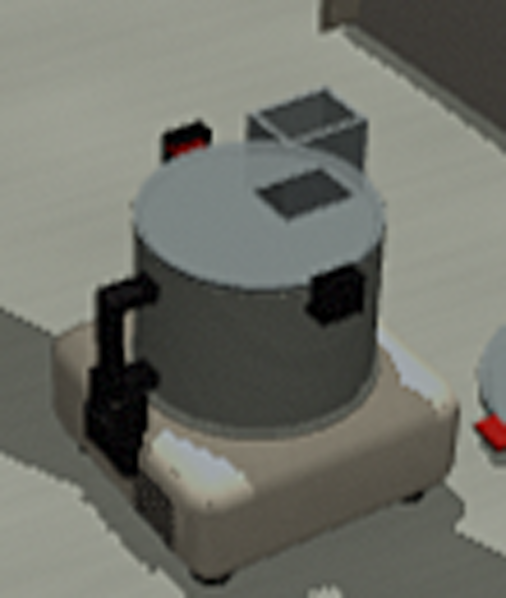

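Run:
```python
from h import *
c=lambda u,v,s,ox,oy:((u+.5)/s-.5+ox,(v+.5)/s-.5+oy)
S=np.array([unproj("side",*c(u,v,4.6,260,120),.276)[:2] for u,v in[(247,114),(328,88),(367,122),(287,146)]]);print(S,S.mean(0))
```

```text
[[0.45256344 0.2544368 ]
 [0.4505098  0.3141427 ]
 [0.49513116 0.31533214]
 [0.49492808 0.25846227]] [0.47328312 0.28559348]
```

Emit:
{"api": "send_rows", "payload": {"series": [{"wx": 0,"wy": 0.01,"wz": -0.016,"dx": 0.6,"dy": 1.5,"dz": -1,"fingers": 0},{"wx": 0,"wy": 0,"wz": 0,"dx": 0,"dy": 0,"dz": -2,"fingers": 0},{"wx": 0,"wy": 0,"wz": 0,"dx": 0,"dy": 0,"dz": -2,"fingers": 0},{"wx": 0,"wy": 0,"wz": 0,"dx": 0,"dy": 0,"dz": -1,"fingers": 0},{"wx": 0,"wy": 0,"wz": 0,"dx": 0,"dy": 0,"dz": 0,"fingers": 0}]}}

```text
t: 11.37
tool_pos: [0.4793, 0.2784, 0.2695]
orientation: [2.165, 2.269, 0.006]
force: [-0.6, 0.2, 0.5]
opening: 0.093
```

```bash
python3 st.py .472 .287 .201 .055
```

```text
t 11.37 p [0.4793 0.2784 0.2695] yaw 0.047 tiltfix [0.0011 0.0066] F [-0.5549  0.2426  0.4803] open 0.0930 q6 0.39
d(cm) [-0.7345  0.8606 -6.8455] dyaw 0.008
```

Emit:
{"api": "send_rows", "payload": {"series": [{"wx": 0,"wy": 0.006,"wz": 0.008,"dx": -0.7,"dy": 0.8,"dz": 0,"fingers": 0},{"wx": 0,"wy": 0,"wz": 0,"dx": 0,"dy": 0,"dz": -1.5,"fingers": 0},{"wx": 0,"wy": 0,"wz": 0,"dx": 0,"dy": 0,"dz": -1.5,"fingers": 0},{"wx": 0,"wy": 0,"wz": 0,"dx": 0,"dy": 0,"dz": 0,"fingers": 0}]}}

```text
t: 11.7
tool_pos: [0.4737, 0.2852, 0.2419]
orientation: [2.162, 2.277, 0.003]
force: [-0.7, 0.1, -0.4]
opening: 0.0934
```

```bash
python3 st.py .472 .287 .201 .055
```

```text
t 11.7 p [0.4737 0.2852 0.2419] yaw 0.051 tiltfix [-0.0002  0.0026] F [-0.7194  0.0975 -0.3719] open 0.0934 q6 0.40
d(cm) [-0.1651  0.1825 -4.0852] dyaw 0.004
```

Emit:
{"api": "send_rows", "payload": {"series": [{"wx": 0,"wy": 0,"wz": 0.004,"dx": -0.2,"dy": 0.2,"dz": -1.3,"fingers": 0},{"wx": 0,"wy": 0,"wz": 0,"dx": 0,"dy": 0,"dz": -1.3,"fingers": 60},{"wx": 0,"wy": 0,"wz": 0,"dx": 0,"dy": 0,"dz": -1,"fingers": 80},{"wx": 0,"wy": 0,"wz": 0,"dx": 0,"dy": 0,"dz": 0,"fingers": 80}]}}

```text
t: 12.03
tool_pos: [0.4724, 0.2876, 0.2069]
orientation: [2.157, 2.28, 0.008]
force: [-0.3, -1.1, -0.9]
opening: 0.0778
```

```bash
python3 st.py .472 .287 .201 .055
```

```text
t 12.03 p [0.4724 0.2876 0.2069] yaw 0.055 tiltfix [-0.0018  0.0055] F [-0.3215 -1.0978 -0.8674] open 0.0778 q6 0.40
d(cm) [-0.0411 -0.0592 -0.5933] dyaw -0.000
```

Emit:
{"api": "send_rows", "payload": {"series": [{"wx": 0,"wy": 0,"wz": 0,"dx": 0,"dy": 0,"dz": -0.4,"fingers": 255},{"wx": 0,"wy": 0,"wz": 0,"dx": 0,"dy": 0,"dz": 0,"fingers": 255},{"wx": 0,"wy": 0,"wz": 0,"dx": 0,"dy": 0,"dz": 0,"fingers": 255},{"wx": 0,"wy": 0,"wz": 0,"dx": 0,"dy": 0,"dz": 0,"fingers": 255},{"wx": 0,"wy": 0,"wz": 0,"dx": 0,"dy": 0,"dz": 0,"fingers": 255},{"wx": 0,"wy": 0,"wz": 0,"dx": 0,"dy": 0,"dz": 0,"fingers": 255},{"wx": 0,"wy": 0,"wz": 0,"dx": 0,"dy": 0,"dz": 0,"fingers": 255}], "newtons": 30}}

```text
t: 12.62
tool_pos: [0.4729, 0.2877, 0.2042]
orientation: [2.157, 2.28, 0.009]
force: [-1.0, 0.2, -2.4]
opening: 0.0457
```

```bash
python3 st.py .472 .287 .201 .055
```

```text
t 12.62 p [0.4729 0.2877 0.2042] yaw 0.055 tiltfix [-0.0024  0.0063] F [-1.0112  0.1649 -2.4494] open 0.0457 q6 0.40
d(cm) [-0.0886 -0.0665 -0.3226] dyaw -0.000
```

Emit:
{"api": "send_rows", "payload": {"series": [{"wx": 0,"wy": 0,"wz": 0.052,"dx": -0.17,"dy": -0.01,"dz": 0,"fingers": 255},{"wx": 0,"wy": 0,"wz": 0.052,"dx": -0.17,"dy": -0.02,"dz": 0,"fingers": 255},{"wx": 0,"wy": 0,"wz": 0.052,"dx": -0.17,"dy": -0.03,"dz": 0,"fingers": 255},{"wx": 0,"wy": 0,"wz": 0.052,"dx": -0.17,"dy": -0.04,"dz": 0,"fingers": 255},{"wx": 0,"wy": 0,"wz": 0.052,"dx": -0.17,"dy": -0.05,"dz": 0,"fingers": 255},{"wx": 0,"wy": 0,"wz": 0,"dx": 0,"dy": 0,"dz": 0,"fingers": 255}]}}

```text
t: 13.12
tool_pos: [0.4636, 0.2864, 0.204]
orientation: [1.83, 2.552, 0.009]
force: [-0.3, 0.5, -1.2]
opening: 0.0458
```

```bash
python3 st.py .4642 .2861 .204 .315
```

```text
t 13.12 p [0.4636 0.2864 0.204 ] yaw 0.327 tiltfix [-0.0042  0.0041] F [-0.2568  0.4885 -1.1872] open 0.0458 q6 0.13
d(cm) [ 0.0611 -0.0292 -0.0044] dyaw -0.012
```

Emit:
{"api": "send_rows", "payload": {"series": [{"wx": 0,"wy": 0,"wz": 0.05,"dx": -0.16,"dy": -0.06,"dz": 0,"fingers": 255},{"wx": 0,"wy": 0,"wz": 0.05,"dx": -0.16,"dy": -0.06,"dz": 0,"fingers": 255},{"wx": 0,"wy": 0,"wz": 0.05,"dx": -0.15,"dy": -0.07,"dz": 0,"fingers": 255},{"wx": 0,"wy": 0,"wz": 0.05,"dx": -0.15,"dy": -0.08,"dz": 0,"fingers": 255},{"wx": 0,"wy": 0,"wz": 0.05,"dx": -0.15,"dy": -0.09,"dz": 0,"fingers": 255},{"wx": 0,"wy": 0,"wz": 0,"dx": 0,"dy": 0,"dz": 0,"fingers": 255},{"wx": 0,"wy": 0,"wz": 0,"dx": 0,"dy": 0,"dz": 0.5,"fingers": 255},{"wx": 0,"wy": 0,"wz": 0,"dx": 0,"dy": 0,"dz": 0.7,"fingers": 255},{"wx": 0,"wy": 0,"wz": 0,"dx": 0,"dy": 0,"dz": 1,"fingers": 255},{"wx": 0,"wy": 0,"wz": 0,"dx": 0,"dy": 0,"dz": 0,"fingers": 255}]}}

```text
t: 13.95
tool_pos: [0.4558, 0.2823, 0.2276]
orientation: [-1.509, -2.755, -0.007]
force: [0.4, 0.2, -1.7]
opening: 0.0458
```

```bash
python3 st.py .457 .2825 .204 .58
python3 - <<'E'
import cv2
from plant import robot
b=robot.read_camera("side")[:,:,::-1]
cv2.imwrite("pics/b3.png",cv2.resize(b[120:250,260:370],None,fx=4.6,fy=4.6,interpolation=cv2.INTER_CUBIC))
E
```

```text
t 13.95 p [0.4558 0.2823 0.2276] yaw 0.568 tiltfix [-0.0041  0.0022] F [ 0.3596  0.1663 -1.7172] open 0.0458 q6 -0.11
d(cm) [ 0.1172  0.0169 -2.3629] dyaw 0.012
```

View pics/b3.png

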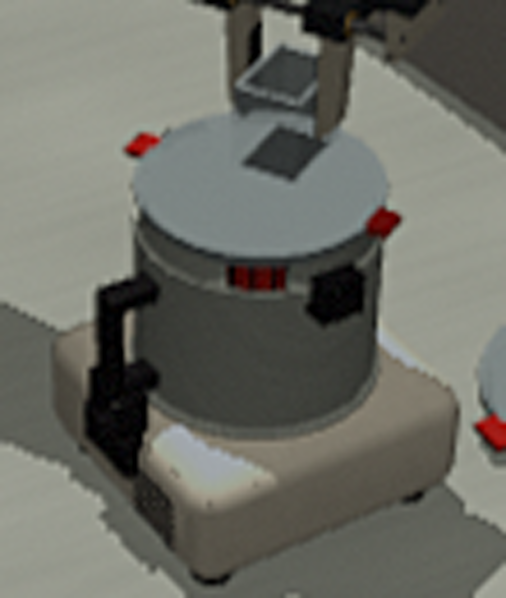

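Emit:
{"api": "send_rows", "payload": {"series": [{"wx": 0,"wy": 0,"wz": 0,"dx": 0,"dy": 0,"dz": 2,"fingers": 255},{"wx": 0,"wy": 0,"wz": 0,"dx": 0,"dy": 0,"dz": 2.5,"fingers": 255},{"wx": 0,"wy": 0,"wz": 0,"dx": 0,"dy": 0,"dz": 1.5,"fingers": 255},{"wx": 0,"wy": 0,"wz": -0.03,"dx": 0,"dy": -1.5,"dz": 0,"fingers": 255},{"wx": 0,"wy": 0,"wz": -0.04,"dx": -0.2,"dy": -3.4,"dz": 0,"fingers": 255},{"wx": 0,"wy": 0,"wz": -0.04,"dx": -0.3,"dy": -3.6,"dz": 0,"fingers": 255},{"wx": 0,"wy": 0,"wz": -0.04,"dx": -0.3,"dy": -3.6,"dz": 0,"fingers": 255},{"wx": 0,"wy": 0,"wz": -0.04,"dx": -0.3,"dy": -3.6,"dz": 0,"fingers": 255},{"wx": 0,"wy": 0,"wz": -0.04,"dx": -0.3,"dy": -3.6,"dz": 0,"fingers": 255},{"wx": 0,"wy": 0,"wz": -0.04,"dx": -0.3,"dy": -3.6,"dz": 0,"fingers": 255},{"wx": 0,"wy": 0,"wz": -0.04,"dx": -0.3,"dy": -3.6,"dz": 0,"fingers": 255},{"wx": 0,"wy": 0,"wz": -0.04,"dx": -0.3,"dy": -3.6,"dz": 0,"fingers": 255},{"wx": 0,"wy": 0,"wz": -0.04,"dx": -0.3,"dy": -3.6,"dz": 0,"fingers": 255},{"wx": 0,"wy": 0,"wz": -0.04,"dx": -0.3,"dy": -3.6,"dz": 0,"fingers": 255},{"wx": 0,"wy": 0,"wz": -0.04,"dx": -0.3,"dy": -3.6,"dz": 0,"fingers": 255},{"wx": 0,"wy": 0,"wz": -0.03,"dx": -0.3,"dy": -3.6,"dz": 0,"fingers": 255},{"wx": 0,"wy": 0,"wz": 0,"dx": -0.3,"dy": -3.6,"dz": 0,"fingers": 255},{"wx": 0,"wy": 0,"wz": 0,"dx": -0.3,"dy": -3.6,"dz": 0,"fingers": 255},{"wx": 0,"wy": 0,"wz": 0,"dx": 0,"dy": -2,"dz": 0,"fingers": 255},{"wx": 0,"wy": 0,"wz": 0,"dx": 0,"dy": 0,"dz": 0,"fingers": 255}]}}

```text
t: 15.67
tool_pos: [0.4058, -0.2774, 0.29]
orientation: [2.177, 2.257, 0.01]
force: [0.5, -0.1, -2.4]
opening: 0.046
```

```bash
python3 st.py .409 -.281 .0072 .08
```

```text
t 15.67 p [ 0.4058 -0.2774  0.29  ] yaw 0.036 tiltfix [-0.0004  0.0088] F [ 0.4922 -0.0939 -2.4076] open 0.0460 q6 -0.74
d(cm) [  0.322   -0.3596 -28.2822] dyaw 0.044
```

Emit:
{"api": "send_rows", "payload": {"series": [{"wx": 0,"wy": 0.009,"wz": 0.044,"dx": 0.3,"dy": -0.4,"dz": -2,"fingers": 255},{"wx": 0,"wy": 0,"wz": 0,"dx": 0,"dy": 0,"dz": -3.5,"fingers": 255},{"wx": 0,"wy": 0,"wz": 0,"dx": 0,"dy": 0,"dz": -3.5,"fingers": 255},{"wx": 0,"wy": 0,"wz": 0,"dx": 0,"dy": 0,"dz": -3.5,"fingers": 255},{"wx": 0,"wy": 0,"wz": 0,"dx": 0,"dy": 0,"dz": -3.5,"fingers": 255},{"wx": 0,"wy": 0,"wz": 0,"dx": 0,"dy": 0,"dz": -3.5,"fingers": 255},{"wx": 0,"wy": 0,"wz": 0,"dx": 0,"dy": 0,"dz": -2.5,"fingers": 255},{"wx": 0,"wy": 0,"wz": 0,"dx": 0,"dy": 0,"dz": -1,"fingers": 255},{"wx": 0,"wy": 0,"wz": 0,"dx": 0,"dy": 0,"dz": 0,"fingers": 255}]}}

```text
t: 16.42
tool_pos: [0.4088, -0.2784, 0.0545]
orientation: [2.133, 2.299, 0.003]
force: [-0.3, -0.2, -2.6]
opening: 0.0458
```

```bash
python3 st.py .409 -.281 .0072 .08
```

```text
t 16.42 p [ 0.4088 -0.2784  0.0545] yaw 0.075 tiltfix [0.0022 0.0056] F [-0.2886 -0.2461 -2.5767] open 0.0458 q6 -0.78
d(cm) [ 0.0176 -0.263  -4.7275] dyaw 0.005
```

Emit:
{"api": "send_rows", "payload": {"series": [{"wx": 0,"wy": 0.005,"wz": 0,"dx": 0,"dy": -0.3,"dz": -1.5,"fingers": 255},{"wx": 0,"wy": 0,"wz": 0,"dx": 0,"dy": 0,"dz": -1.5,"fingers": 255},{"wx": 0,"wy": 0,"wz": 0,"dx": 0,"dy": 0,"dz": -0.8,"fingers": 255},{"wx": 0,"wy": 0,"wz": 0,"dx": 0,"dy": 0,"dz": -0.4,"fingers": 255},{"wx": 0,"wy": 0,"wz": 0,"dx": 0,"dy": 0,"dz": 0,"fingers": 255}]}}

```text
t: 16.83
tool_pos: [0.4135, -0.283, 0.0185]
orientation: [2.129, 2.297, -0.001]
force: [0.0, 0.6, -2.3]
opening: 0.0455
```

```bash
python3 st.py .409 -.281 .0072 .08
python3 - <<'E'
import cv2
from plant import robot
b=robot.read_camera("side")[:,:,::-1]
cv2.imwrite("pics/b4.png",cv2.resize(b[160:390,70:310],None,fx=2.6,fy=2.6,interpolation=cv2.INTER_CUBIC))
E
```

```text
t 16.83 p [ 0.4135 -0.283   0.0185] yaw 0.076 tiltfix [0.007  0.0069] F [ 0.0135  0.6371 -2.3255] open 0.0455 q6 -0.78
d(cm) [-0.4489  0.197  -1.129 ] dyaw 0.004
```

View pics/b4.png

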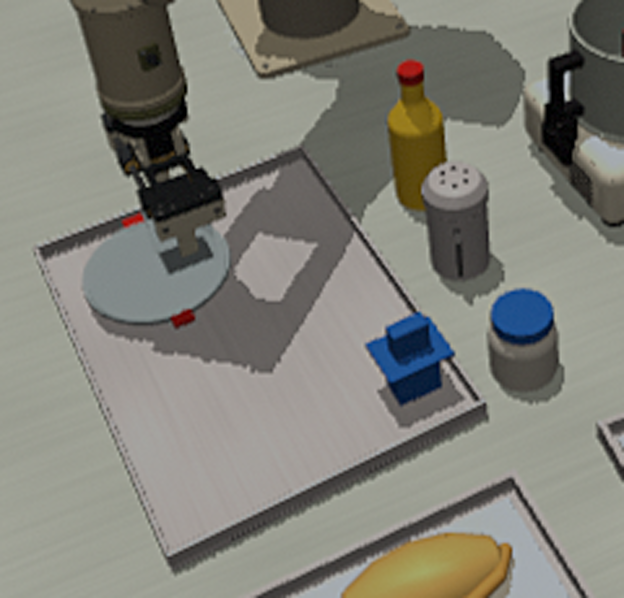

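Emit:
{"api": "send_rows", "payload": {"series": [{"wx": 0.007,"wy": 0.007,"wz": 0,"dx": 0,"dy": 0,"dz": -0.7,"fingers": 255},{"wx": 0,"wy": 0,"wz": 0,"dx": 0,"dy": 0,"dz": -0.3,"fingers": 255},{"wx": 0,"wy": 0,"wz": 0,"dx": 0,"dy": 0,"dz": -0.2,"fingers": 255},{"wx": 0,"wy": 0,"wz": 0,"dx": 0,"dy": 0,"dz": 0,"fingers": 255}]}}

```text
t: 17.22
tool_pos: [0.4165, -0.2854, 0.0101]
orientation: [2.132, 2.299, 0.001]
force: [-0.1, -0.1, -3.4]
opening: 0.0457
```

```bash
python3 st.py .409 -.281 .0072 .08
```

```text
t 17.22 p [ 0.4165 -0.2854  0.0101] yaw 0.076 tiltfix [0.0039 0.0048] F [-0.1366 -0.1082 -3.3943] open 0.0457 q6 -0.78
d(cm) [-0.7466  0.436  -0.2926] dyaw 0.004
```

Emit:
{"api": "send_rows", "payload": {"series": [{"wx": 0.004,"wy": 0.005,"wz": 0,"dx": -0.2,"dy": 0.1,"dz": -0.3,"fingers": 255},{"wx": 0,"wy": 0,"wz": 0,"dx": -0.1,"dy": 0.1,"dz": -0.2,"fingers": 255},{"wx": 0,"wy": 0,"wz": 0,"dx": 0,"dy": 0,"dz": 0,"fingers": 255}]}}

```text
t: 17.47
tool_pos: [0.4147, -0.2849, 0.0073]
orientation: [2.134, 2.302, -0.001]
force: [-0.8, 0.4, -2.2]
opening: 0.0461
```

```bash
python3 st.py .409 -.281 .0072 .08
```

```text
t 17.47 p [ 0.4147 -0.2849  0.0073] yaw 0.076 tiltfix [0.0023 0.0018] F [-0.7627  0.3897 -2.2455] open 0.0461 q6 -0.78
d(cm) [-0.5736  0.3921 -0.0138] dyaw 0.004
```

Emit:
{"api": "send_rows", "payload": {"series": [{"wx": 0,"wy": 0,"wz": 0,"dx": 0,"dy": 0,"dz": -0.15,"fingers": 255},{"wx": 0,"wy": 0,"wz": 0,"dx": 0,"dy": 0,"dz": -0.1,"fingers": 255},{"wx": 0,"wy": 0,"wz": 0,"dx": 0,"dy": 0,"dz": 0,"fingers": 255}]}}

```text
t: 17.72
tool_pos: [0.415, -0.2852, 0.0072]
orientation: [2.133, 2.302, -0.001]
force: [0.1, -1.3, -1.8]
opening: 0.046
```

Emit:
{"api": "send_rows", "payload": {"series": [{"wx": 0,"wy": 0,"wz": 0,"dx": 0,"dy": 0,"dz": 0,"fingers": 50},{"wx": 0,"wy": 0,"wz": 0,"dx": 0,"dy": 0,"dz": 0,"fingers": 50},{"wx": 0,"wy": 0,"wz": 0,"dx": 0,"dy": 0,"dz": 0,"fingers": 50},{"wx": 0,"wy": 0,"wz": 0,"dx": 0,"dy": 0,"dz": 0,"fingers": 50},{"wx": 0,"wy": 0,"wz": 0,"dx": 0,"dy": 0,"dz": 0.7,"fingers": 50},{"wx": 0,"wy": 0,"wz": 0,"dx": 0,"dy": 0,"dz": 2,"fingers": 50},{"wx": 0,"wy": 0,"wz": 0,"dx": 0,"dy": 0,"dz": 4,"fingers": 50},{"wx": 0,"wy": 0,"wz": 0,"dx": 0,"dy": 0,"dz": 4,"fingers": 50},{"wx": 0,"wy": 0,"wz": 0,"dx": 0,"dy": 0,"dz": 4,"fingers": 50},{"wx": 0,"wy": 0,"wz": 0,"dx": 0,"dy": 0,"dz": 4,"fingers": 50}]}}

```text
t: 18.55
tool_pos: [0.4068, -0.2786, 0.191]
orientation: [-2.124, -2.291, 0.002]
force: [1.1, -0.7, -0.7]
opening: 0.0748
```

```bash
python3 st.py .47 .25 .2 .08
python3 - <<'E'
import cv2
from plant import robot
b=robot.read_camera("side")[:,:,::-1];a=robot.read_camera("top")[:,:,::-1]
cv2.imwrite("pics/c1.png",cv2.resize(b[110:390,70:380],None,fx=2,fy=2,interpolation=cv2.INTER_CUBIC))
cv2.imwrite("pics/c2.png",cv2.convertScaleAbs(cv2.resize(a[185:285,180:280],None,fx=6,fy=6,interpolation=cv2.INTER_CUBIC),alpha=1.6))
E
```

```text
t 18.55 p [ 0.4068 -0.2786  0.191 ] yaw 0.076 tiltfix [-0.0108 -0.014 ] F [ 1.1073 -0.7272 -0.6984] open 0.0748 q6 -0.78
d(cm) [ 6.3161 52.8566  0.9007] dyaw 0.004
```

View pics/c1.png

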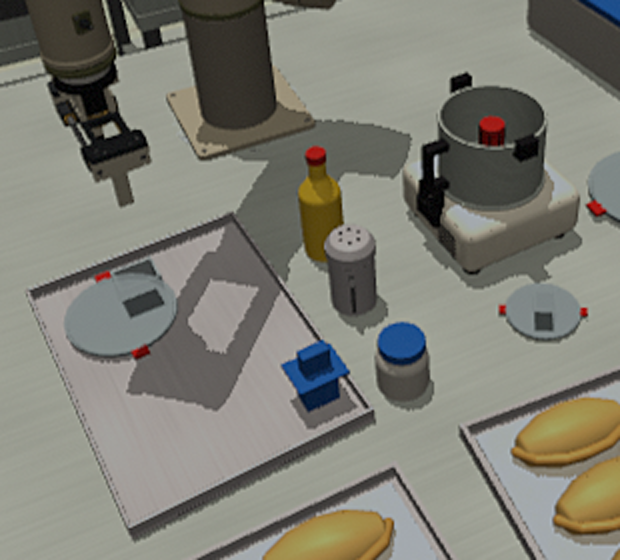

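View pics/c2.png

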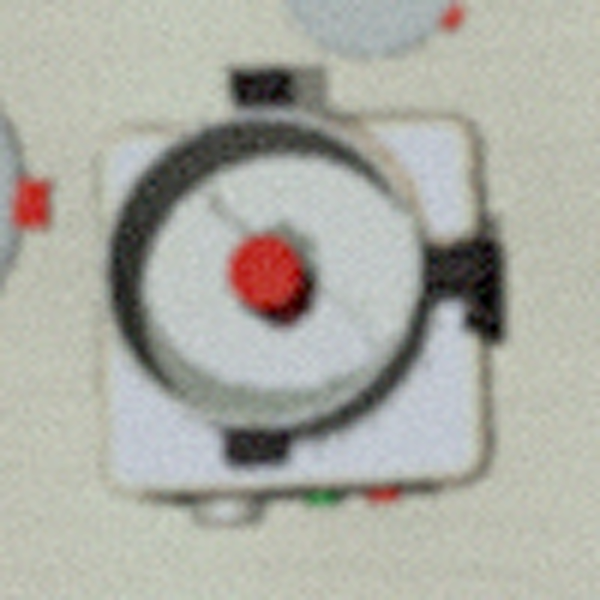

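Run:
```python
from h import *
c=lambda u,v,s,ox,oy:((u+.5)/s-.5+ox,(v+.5)/s-.5+oy)
print(unproj("top",*c(267,273,6,180,185),.195))
print(unproj("side",70+492/2,110+125/2,.195))
w=[unproj("top",*c(u,v,6,180,185),.125)[:2] for u,v in[(210,195),(380,345)]];print(w,np.arctan2(*(w[0]-w[1])[::-1]))
b=[unproj("top",*c(u,v,6,180,185),.224)[:2] for u,v in[(262,67),(257,465)]]
print(unproj("top",326,230,.005), unproj("top",*c(0,0,1,0,0),.005)[:1])
```

```text
[0.47154042 0.25271905 0.195     ]
[0.47924911 0.25090766 0.195     ]
[array([0.52355646, 0.29451457]), array([0.44434745, 0.2016652 ])] 0.8645101737268236
[ 0.5043762  -0.07482537  0.005     ] [1.38344117]
```

Emit:
{"api": "send_rows", "payload": {"series": [{"wx": -0.01,"wy": -0.012,"wz": 0,"dx": 0,"dy": 0,"dz": 4,"fingers": 50},{"wx": 0,"wy": 0,"wz": 0,"dx": 0.2,"dy": 1.5,"dz": 3,"fingers": 50},{"wx": 0,"wy": 0,"wz": 0,"dx": 0.5,"dy": 3.7,"dz": 0,"fingers": 50},{"wx": 0,"wy": 0,"wz": 0,"dx": 0.5,"dy": 3.7,"dz": 0,"fingers": 50},{"wx": 0,"wy": 0,"wz": 0,"dx": 0.5,"dy": 3.7,"dz": 0,"fingers": 50},{"wx": 0,"wy": 0,"wz": 0,"dx": 0.5,"dy": 3.7,"dz": 0,"fingers": 50},{"wx": 0,"wy": 0,"wz": 0,"dx": 0.5,"dy": 3.7,"dz": 0,"fingers": 50},{"wx": 0,"wy": 0,"wz": 0,"dx": 0.5,"dy": 3.7,"dz": 0,"fingers": 50},{"wx": 0,"wy": 0,"wz": 0,"dx": 0.5,"dy": 3.7,"dz": 0,"fingers": 50},{"wx": 0,"wy": 0,"wz": 0,"dx": 0.5,"dy": 3.7,"dz": 0,"fingers": 50},{"wx": 0,"wy": 0,"wz": 0,"dx": 0.5,"dy": 3.7,"dz": 0,"fingers": 50},{"wx": 0,"wy": 0,"wz": 0,"dx": 0.5,"dy": 3.7,"dz": 0,"fingers": 50},{"wx": 0,"wy": 0,"wz": 0,"dx": 0.5,"dy": 3.7,"dz": 0,"fingers": 50},{"wx": 0,"wy": 0,"wz": 0,"dx": 0.5,"dy": 3.7,"dz": 0,"fingers": 50},{"wx": 0,"wy": 0,"wz": 0,"dx": 0.5,"dy": 3.7,"dz": 0,"fingers": 50},{"wx": 0,"wy": 0,"wz": 0,"dx": 0.2,"dy": 2,"dz": 0,"fingers": 50},{"wx": 0,"wy": 0,"wz": 0,"dx": 0,"dy": 0,"dz": 0,"fingers": 50}]}}

```text
t: 20.07
tool_pos: [0.4758, 0.2576, 0.2689]
orientation: [2.127, 2.278, 0.01]
force: [0.5, -0.1, -0.5]
opening: 0.0746
```

```bash
python3 st.py .4725 .253 .129 .08
```

```text
t 20.07 p [0.4758 0.2576 0.2689] yaw 0.068 tiltfix [0.0126 0.0224] F [ 0.4853 -0.1085 -0.5183] open 0.0746 q6 0.35
d(cm) [ -0.3251  -0.4624 -13.9926] dyaw 0.012
```

Emit:
{"api": "send_rows", "payload": {"series": [{"wx": 0.012,"wy": 0.022,"wz": 0,"dx": -0.3,"dy": -0.4,"dz": -1,"fingers": 50},{"wx": 0,"wy": 0,"wz": 0,"dx": 0,"dy": 0,"dz": -2,"fingers": 50},{"wx": 0,"wy": 0,"wz": 0,"dx": 0,"dy": 0,"dz": -2,"fingers": 50},{"wx": 0,"wy": 0,"wz": 0,"dx": 0,"dy": 0,"dz": -2,"fingers": 50},{"wx": 0,"wy": 0,"wz": 0,"dx": 0,"dy": 0,"dz": 0,"fingers": 50}]}}

```text
t: 20.48
tool_pos: [0.4716, 0.2504, 0.195]
orientation: [-2.14, -2.295, 0.002]
force: [0.1, 1.2, -1.4]
opening: 0.0748
```

```bash
python3 st.py .4725 .253 .129 .08
```

```text
t 20.48 p [0.4716 0.2504 0.195 ] yaw 0.070 tiltfix [-0.0017 -0.0038] F [ 0.0937  1.2207 -1.4339] open 0.0748 q6 0.32
d(cm) [ 0.0912  0.2634 -6.5969] dyaw 0.010
```

Emit:
{"api": "send_rows", "payload": {"series": [{"wx": 0,"wy": 0,"wz": 0,"dx": 0.1,"dy": 0.3,"dz": -1.5,"fingers": 50},{"wx": 0,"wy": 0,"wz": 0,"dx": 0,"dy": 0,"dz": -1.5,"fingers": 50},{"wx": 0,"wy": 0,"wz": 0,"dx": 0,"dy": 0,"dz": -1.5,"fingers": 50},{"wx": 0,"wy": 0,"wz": 0,"dx": 0,"dy": 0,"dz": -1.2,"fingers": 50},{"wx": 0,"wy": 0,"wz": 0,"dx": 0,"dy": 0,"dz": -0.5,"fingers": 50},{"wx": 0,"wy": 0,"wz": 0,"dx": 0,"dy": 0,"dz": 0,"fingers": 50}]}}

```text
t: 20.98
tool_pos: [0.473, 0.2454, 0.1322]
orientation: [-2.148, -2.283, 0.004]
force: [-0.3, -0.7, 0.8]
opening: 0.0749
```

```bash
python3 st.py .4725 .253 .129 .08
```

```text
t 20.98 p [0.473  0.2454 0.1322] yaw 0.061 tiltfix [-0.0026 -0.0069] F [-0.3211 -0.6735  0.8333] open 0.0749 q6 0.32
d(cm) [-0.0452  0.764  -0.316 ] dyaw 0.019
```

Emit:
{"api": "send_rows", "payload": {"series": [{"wx": 0,"wy": 0,"wz": 0,"dx": 0,"dy": 0.8,"dz": -0.3,"fingers": 70},{"wx": 0,"wy": 0,"wz": 0,"dx": 0,"dy": 0,"dz": 0,"fingers": 70},{"wx": 0,"wy": 0,"wz": 0,"dx": 0,"dy": 0,"dz": 0,"fingers": 70}]}}

```text
t: 21.23
tool_pos: [0.4741, 0.2536, 0.1311]
orientation: [-2.15, -2.282, 0.001]
force: [-0.5, -0.1, 0.4]
opening: 0.0682
```

```bash
python3 st.py .4725 .253 .129 .08
```

```text
t 21.23 p [0.4741 0.2536 0.1311] yaw 0.059 tiltfix [-0.0038 -0.005 ] F [-0.4512 -0.0536  0.4364] open 0.0682 q6 0.33
d(cm) [-0.1628 -0.0581 -0.2116] dyaw 0.021
```

Emit:
{"api": "send_rows", "payload": {"series": [{"wx": 0,"wy": 0,"wz": 0,"dx": -0.1,"dy": 0,"dz": 0,"fingers": 255},{"wx": 0,"wy": 0,"wz": 0,"dx": 0,"dy": 0,"dz": 0,"fingers": 255},{"wx": 0,"wy": 0,"wz": 0,"dx": 0,"dy": 0,"dz": 0,"fingers": 255},{"wx": 0,"wy": 0,"wz": 0,"dx": 0,"dy": 0,"dz": 0,"fingers": 255},{"wx": 0,"wy": 0,"wz": 0,"dx": 0,"dy": 0,"dz": 0,"fingers": 255},{"wx": 0,"wy": 0,"wz": 0,"dx": 0,"dy": 0,"dz": 0,"fingers": 255},{"wx": 0,"wy": 0,"wz": 0,"dx": 0,"dy": 0,"dz": 0,"fingers": 255}], "newtons": 25}}

```text
t: 21.82
tool_pos: [0.4741, 0.2549, 0.1338]
orientation: [-2.149, -2.285, -0.004]
force: [-0.6, -1.1, -0.5]
opening: 0.0376
```

```bash
python3 st.py .4725 .253 .129 .08
```

```text
t 21.82 p [0.4741 0.2549 0.1338] yaw 0.061 tiltfix [-0.0052 -0.0016] F [-0.5791 -1.0963 -0.4779] open 0.0376 q6 0.33
d(cm) [-0.1624 -0.1903 -0.4838] dyaw 0.019
```

Emit:
{"api": "send_rows", "payload": {"series": [{"wx": 0,"wy": 0,"wz": 0,"dx": 0,"dy": 0,"dz": 0.5,"fingers": 255},{"wx": 0,"wy": 0,"wz": 0,"dx": 0,"dy": 0,"dz": 0.8,"fingers": 255},{"wx": 0,"wy": 0,"wz": 0,"dx": 0,"dy": 0,"dz": 0.8,"fingers": 255},{"wx": 0,"wy": 0,"wz": 0,"dx": 0,"dy": 0,"dz": 0.8,"fingers": 255}]}}

```text
t: 22.15
tool_pos: [0.4726, 0.2547, 0.1621]
orientation: [-2.148, -2.283, 0.001]
force: [1.4, 1.3, -2.7]
opening: 0.0377
```

```bash
python3 st.py .474 .254 .205 .08
```

```text
t 22.15 p [0.4726 0.2547 0.1621] yaw 0.061 tiltfix [-0.0045 -0.0055] F [ 1.4016  1.3233 -2.7261] open 0.0377 q6 0.33
d(cm) [ 0.1369 -0.07    4.2853] dyaw 0.019
```

Emit:
{"api": "send_rows", "payload": {"series": [{"wx": 0,"wy": 0,"wz": 0,"dx": 0.05,"dy": 0,"dz": 1,"fingers": 255},{"wx": 0,"wy": 0,"wz": 0,"dx": 0.05,"dy": 0,"dz": 1,"fingers": 255},{"wx": 0,"wy": 0,"wz": 0,"dx": 0,"dy": 0,"dz": 1,"fingers": 255},{"wx": 0,"wy": 0,"wz": 0,"dx": 0,"dy": 0,"dz": 1,"fingers": 255},{"wx": 0,"wy": 0,"wz": 0,"dx": 0,"dy": 0,"dz": 1,"fingers": 255},{"wx": 0,"wy": 0,"wz": 0,"dx": 0,"dy": 0,"dz": 2,"fingers": 255},{"wx": 0,"wy": 0,"wz": 0,"dx": 0,"dy": 0,"dz": 2.5,"fingers": 255},{"wx": 0,"wy": 0,"wz": 0,"dx": 0,"dy": 0,"dz": 2,"fingers": 255},{"wx": 0,"wy": 0,"wz": 0,"dx": 0,"dy": 0,"dz": 0,"fingers": 255}]}}

```text
t: 22.9
tool_pos: [0.4738, 0.254, 0.2917]
orientation: [-2.15, -2.284, -0.004]
force: [0.8, 0.7, -1.7]
opening: 0.0377
```

```bash
python3 st.py .439 -.152 .0318 -.70
python3 - <<'E'
import cv2
from plant import robot
b=robot.read_camera("side")[:,:,::-1]
cv2.imwrite("pics/c3.png",cv2.resize(b[60:250,260:370],None,fx=3,fy=3,interpolation=cv2.INTER_CUBIC))
E
```

```text
t 22.9 p [0.4738 0.254  0.2917] yaw 0.061 tiltfix [-0.0049 -0.0018] F [ 0.8253  0.7276 -1.6735] open 0.0377 q6 0.33
d(cm) [ -3.4754 -40.601  -25.9859] dyaw -0.761
```

View pics/c3.png

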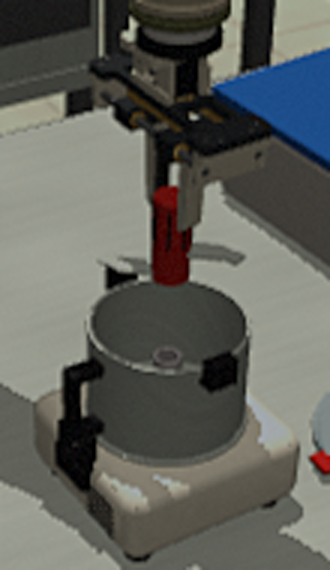

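Emit:
{"api": "send_rows", "payload": {"series": [{"wx": 0,"wy": 0,"wz": -0.04,"dx": 0,"dy": -1.5,"dz": 0,"fingers": 255},{"wx": 0,"wy": 0,"wz": -0.07,"dx": -0.3,"dy": -3.4,"dz": 0,"fingers": 255},{"wx": 0,"wy": 0,"wz": -0.07,"dx": -0.3,"dy": -3.5,"dz": 0,"fingers": 255},{"wx": 0,"wy": 0,"wz": -0.07,"dx": -0.3,"dy": -3.5,"dz": 0,"fingers": 255},{"wx": 0,"wy": 0,"wz": -0.07,"dx": -0.3,"dy": -3.5,"dz": 0,"fingers": 255},{"wx": 0,"wy": 0,"wz": -0.07,"dx": -0.3,"dy": -3.5,"dz": 0,"fingers": 255},{"wx": 0,"wy": 0,"wz": -0.07,"dx": -0.3,"dy": -3.5,"dz": 0,"fingers": 255},{"wx": 0,"wy": 0,"wz": -0.07,"dx": -0.3,"dy": -3.5,"dz": 0,"fingers": 255},{"wx": 0,"wy": 0,"wz": -0.07,"dx": -0.3,"dy": -3.5,"dz": 0,"fingers": 255},{"wx": 0,"wy": 0,"wz": -0.07,"dx": -0.3,"dy": -3.5,"dz": 0,"fingers": 255},{"wx": 0,"wy": 0,"wz": -0.07,"dx": -0.3,"dy": -3.5,"dz": 0,"fingers": 255},{"wx": 0,"wy": 0,"wz": -0.03,"dx": -0.3,"dy": -3,"dz": 0,"fingers": 255},{"wx": 0,"wy": 0,"wz": 0,"dx": 0,"dy": -1.5,"dz": 0,"fingers": 255},{"wx": 0,"wy": 0,"wz": 0,"dx": 0,"dy": 0,"dz": 0,"fingers": 255}]}}

```text
t: 24.12
tool_pos: [0.4263, -0.1703, 0.2673]
orientation: [-2.856, -1.254, 0.021]
force: [-0.6, -0.2, -2.4]
opening: 0.0375
```

```bash
python3 st.py .439 -.152 .0318 -.70
```

```text
t 24.12 p [ 0.4263 -0.1703  0.2673] yaw -0.743 tiltfix [-0.0147 -0.0213] F [-0.5552 -0.2171 -2.4476] open 0.0375 q6 0.25
d(cm) [  1.2684   1.8316 -23.5508] dyaw 0.043
```

Emit:
{"api": "send_rows", "payload": {"series": [{"wx": -0.015,"wy": -0.021,"wz": 0.043,"dx": 1.3,"dy": 1.8,"dz": -1,"fingers": 255},{"wx": 0,"wy": 0,"wz": 0,"dx": 0,"dy": 0,"dz": -3,"fingers": 255},{"wx": 0,"wy": 0,"wz": 0,"dx": 0,"dy": 0,"dz": -3.5,"fingers": 255},{"wx": 0,"wy": 0,"wz": 0,"dx": 0,"dy": 0,"dz": -3.5,"fingers": 255},{"wx": 0,"wy": 0,"wz": 0,"dx": 0,"dy": 0,"dz": -3.5,"fingers": 255},{"wx": 0,"wy": 0,"wz": 0,"dx": 0,"dy": 0,"dz": -2.5,"fingers": 255},{"wx": 0,"wy": 0,"wz": 0,"dx": 0,"dy": 0,"dz": -1.5,"fingers": 255},{"wx": 0,"wy": 0,"wz": 0,"dx": 0,"dy": 0,"dz": 0,"fingers": 255}]}}

```text
t: 24.78
tool_pos: [0.4341, -0.1448, 0.0671]
orientation: [-2.842, -1.324, 0.005]
force: [-1.1, 0.5, -2.6]
opening: 0.0374
```

```bash
python3 st.py .439 -.152 .0318 -.70
python3 - <<'E'
import cv2
from plant import robot
b=robot.read_camera("side")[:,:,::-1]
cv2.imwrite("pics/c4.png",cv2.resize(b[160:390,70:310],None,fx=2.6,fy=2.6,interpolation=cv2.INTER_CUBIC))
E
```

```text
t 24.78 p [ 0.4341 -0.1448  0.0671] yaw -0.699 tiltfix [-0.0039 -0.0056] F [-1.1209  0.4957 -2.5691] open 0.0374 q6 0.26
d(cm) [ 0.4942 -0.7244 -3.5309] dyaw -0.001
```

View pics/c4.png

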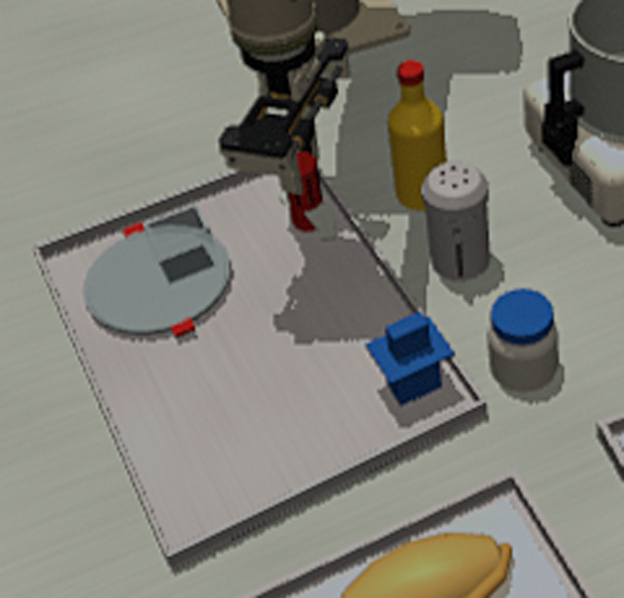

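Run:
```python
import cv2
from plant import robot
b=robot.read_camera("side")[:,:,::-1]
cv2.imwrite("pics/c5.png",cv2.convertScaleAbs(cv2.resize(b[200:300,150:260],None,fx=6,fy=6,interpolation=cv2.INTER_CUBIC),alpha=1.3))
from h import *
p=np.array([.4341,-.1448]);
for ang in (.08,.08+1.57):
  for s,z in((.068,.048),(-.068,.07),(.068,.07),(-.068,.048)):
    u=proj("side",[p[0]+s*np.cos(ang),p[1]+s*np.sin(ang),z]);print(ang,s,z,(u-[150,200])*6)
```

```text
0.08 0.068 0.048 [288.90022685 340.90313471]
0.08 -0.068 0.07 [171.26410995 142.52527875]
0.08 0.068 0.07 [283.37324861 307.77654274]
0.08 -0.068 0.048 [177.49194911 175.20467043]
1.6500000000000001 0.068 0.048 [358.56871411 204.80208826]
1.6500000000000001 -0.068 0.07 [ 92.63477869 275.04344341]
1.6500000000000001 0.068 0.07 [353.95794766 171.97423504]
1.6500000000000001 -0.068 0.048 [ 99.92284574 308.0419324 ]
```

View pics/c5.png

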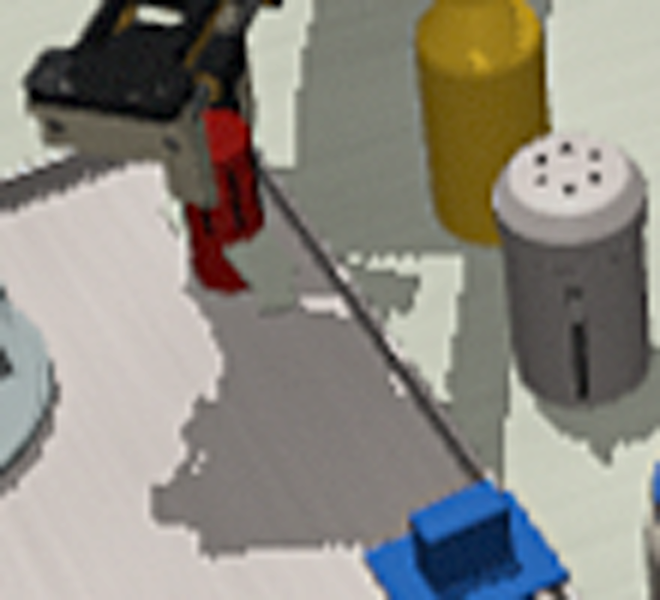

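Emit:
{"api": "send_rows", "payload": {"series": [{"wx": -0.004,"wy": -0.006,"wz": 0,"dx": 0.5,"dy": -0.8,"dz": -1,"fingers": 255},{"wx": 0,"wy": 0,"wz": 0,"dx": 0,"dy": 0,"dz": -1,"fingers": 255},{"wx": 0,"wy": 0,"wz": 0,"dx": 0,"dy": 0,"dz": -0.8,"fingers": 255},{"wx": 0,"wy": 0,"wz": 0,"dx": 0,"dy": 0,"dz": -0.4,"fingers": 255},{"wx": 0,"wy": 0,"wz": 0,"dx": 0,"dy": 0,"dz": 0,"fingers": 255}]}}

```text
t: 25.3
tool_pos: [0.4463, -0.1546, 0.044]
orientation: [2.837, 1.324, 0.016]
force: [-0.5, 0.4, -2.1]
opening: 0.0377
```

```bash
python3 st.py .439 -.152 .0318 -.70
```

```text
t 25.3 p [ 0.4463 -0.1546  0.044 ] yaw -0.698 tiltfix [0.0059 0.0142] F [-0.4864  0.3784 -2.0664] open 0.0377 q6 0.25
d(cm) [-0.7335  0.2621 -1.2201] dyaw -0.002
```

Emit:
{"api": "send_rows", "payload": {"series": [{"wx": 0.006,"wy": 0.014,"wz": 0,"dx": -0.2,"dy": 0,"dz": -0.6,"fingers": 255},{"wx": 0,"wy": 0,"wz": 0,"dx": -0.1,"dy": 0,"dz": -0.4,"fingers": 255},{"wx": 0,"wy": 0,"wz": 0,"dx": 0,"dy": 0,"dz": -0.3,"fingers": 255},{"wx": 0,"wy": 0,"wz": 0,"dx": 0,"dy": 0,"dz": 0,"fingers": 255}]}}

```text
t: 25.63
tool_pos: [0.4445, -0.155, 0.032]
orientation: [2.846, 1.328, 0.002]
force: [0.3, -0.5, -2.5]
opening: 0.0377
```

```bash
python3 st.py .439 -.152 .0318 -.70
```

```text
t 25.63 p [ 0.4445 -0.155   0.032 ] yaw -0.697 tiltfix [0.0006 0.0015] F [ 0.2837 -0.5064 -2.4902] open 0.0377 q6 0.25
d(cm) [-0.5512  0.3041 -0.0198] dyaw -0.003
```

Emit:
{"api": "send_rows", "payload": {"series": [{"wx": 0,"wy": 0,"wz": 0,"dx": 0,"dy": 0,"dz": -0.2,"fingers": 255},{"wx": 0,"wy": 0,"wz": 0,"dx": 0,"dy": 0,"dz": 0,"fingers": 255}]}}

```text
t: 25.8
tool_pos: [0.4453, -0.1556, 0.0324]
orientation: [2.845, 1.328, 0.003]
force: [0.1, -0.2, -2.4]
opening: 0.0374
```

```bash
python3 st.py .439 -.152 .0318 -.70
python3 - <<'E'
import cv2
from plant import robot
b=robot.read_camera("side")[:,:,::-1]
cv2.imwrite("pics/c6.png",cv2.convertScaleAbs(cv2.resize(b[200:300,150:260],None,fx=6,fy=6,interpolation=cv2.INTER_CUBIC),alpha=1.3))
E
```

```text
t 25.8 p [ 0.4453 -0.1556  0.0324] yaw -0.698 tiltfix [0.0013 0.0025] F [ 0.0625 -0.2224 -2.3834] open 0.0374 q6 0.25
d(cm) [-0.6311  0.3553 -0.0562] dyaw -0.002
```

View pics/c6.png

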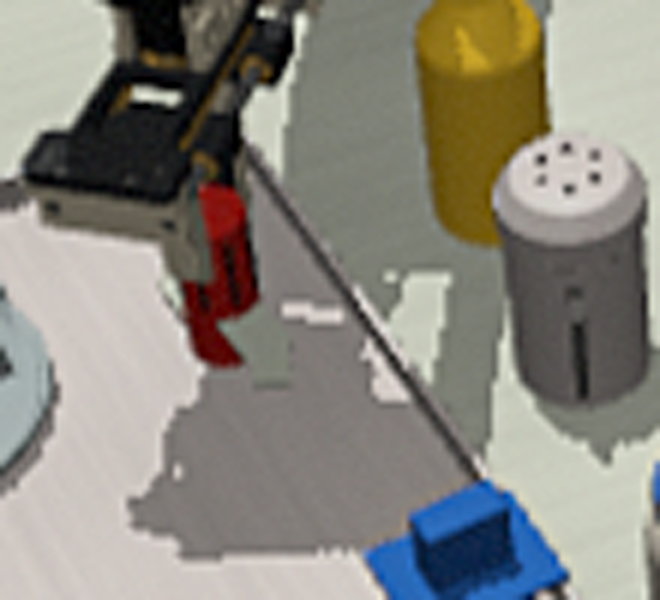

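Emit:
{"api": "send_rows", "payload": {"series": [{"wx": 0,"wy": 0,"wz": 0,"dx": 0,"dy": 0,"dz": -0.1,"fingers": 255},{"wx": 0,"wy": 0,"wz": 0,"dx": 0,"dy": 0,"dz": 0,"fingers": 70},{"wx": 0,"wy": 0,"wz": 0,"dx": 0,"dy": 0,"dz": 0,"fingers": 70},{"wx": 0,"wy": 0,"wz": 0,"dx": 0,"dy": 0,"dz": 0,"fingers": 70},{"wx": 0,"wy": 0,"wz": 0,"dx": 0,"dy": 0,"dz": 0,"fingers": 70},{"wx": 0,"wy": 0,"wz": 0,"dx": 0,"dy": 0,"dz": 0,"fingers": 70},{"wx": 0,"wy": 0,"wz": 0,"dx": 0,"dy": 0,"dz": 0.8,"fingers": 70},{"wx": 0,"wy": 0,"wz": 0,"dx": 0,"dy": 0,"dz": 1.5,"fingers": 70},{"wx": 0,"wy": 0,"wz": 0,"dx": 0,"dy": 0,"dz": 3,"fingers": 70},{"wx": 0,"wy": 0,"wz": 0,"dx": 0,"dy": 0,"dz": 4,"fingers": 70},{"wx": 0,"wy": 0,"wz": 0,"dx": 0,"dy": 0,"dz": 4,"fingers": 70},{"wx": 0,"wy": 0,"wz": 0,"dx": 0,"dy": 0,"dz": 4,"fingers": 70},{"wx": 0,"wy": 0,"wz": 0,"dx": 0,"dy": 0,"dz": 4,"fingers": 70},{"wx": 0,"wy": 0,"wz": 0,"dx": 0,"dy": 0,"dz": 3,"fingers": 70},{"wx": 0,"wy": 0,"wz": 0,"dx": 0,"dy": 0,"dz": 0,"fingers": 70}]}}

```text
t: 27.1
tool_pos: [0.4383, -0.1521, 0.2862]
orientation: [-2.845, -1.327, 0.003]
force: [-0.0, -0.5, -0.4]
opening: 0.0674
```

```bash
python3 st.py .4725 .253 .129 .08
python3 - <<'E'
import cv2
from plant import robot
b=robot.read_camera("side")[:,:,::-1];a=robot.read_camera("top")[:,:,::-1]
cv2.imwrite("pics/d1.png",cv2.resize(b[110:390,70:380],None,fx=2,fy=2,interpolation=cv2.INTER_CUBIC))
cv2.imwrite("pics/d2.png",cv2.convertScaleAbs(cv2.resize(a[145:305,180:445],None,fx=3,fy=3,interpolation=cv2.INTER_CUBIC),alpha=1.6))
E
```

```text
t 27.1 p [ 0.4383 -0.1521  0.2862] yaw -0.698 tiltfix [-0.0014 -0.0026] F [-0.0247 -0.4617 -0.3574] open 0.0674 q6 0.25
d(cm) [  3.4161  40.509  -15.7192] dyaw 0.778
```

View pics/d1.png

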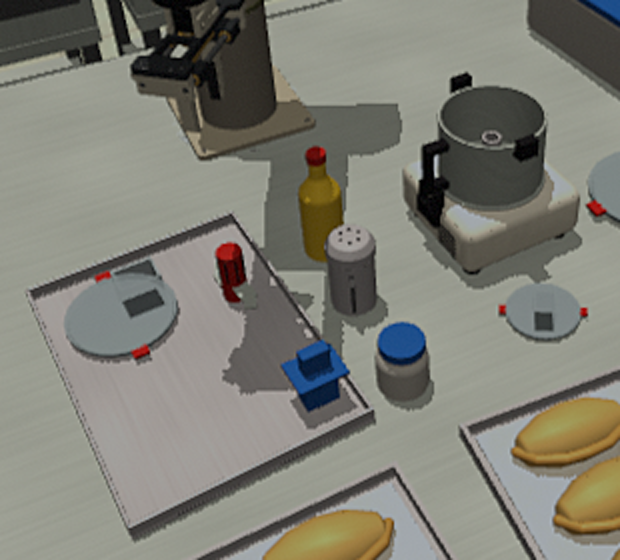

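View pics/d2.png

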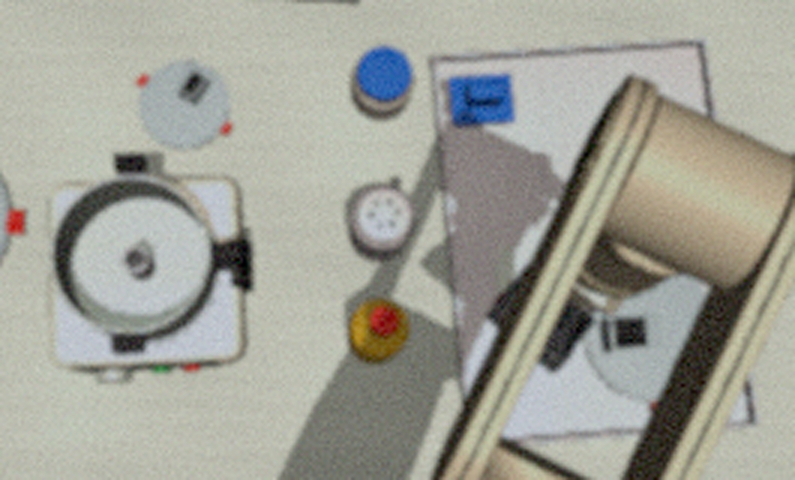

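Run:
```python
from h import *
print(unproj("top",226.3,231.3,.170), unproj("side",70+491.5/2,110+136.5/2,.170))
```

```text
[0.47157532 0.24931175 0.17      ] [0.47460504 0.25357898 0.17      ]
```

Emit:
{"api": "send_rows", "payload": {"series": [{"wx": 0,"wy": 0,"wz": -0.05,"dx": 0.1,"dy": 1.5,"dz": 0,"fingers": 70},{"wx": 0,"wy": 0,"wz": -0.07,"dx": 0.3,"dy": 3.5,"dz": 0,"fingers": 70},{"wx": 0,"wy": 0,"wz": -0.07,"dx": 0.3,"dy": 3.5,"dz": 0,"fingers": 70},{"wx": 0,"wy": 0,"wz": -0.07,"dx": 0.3,"dy": 3.5,"dz": 0,"fingers": 70},{"wx": 0,"wy": 0,"wz": -0.07,"dx": 0.3,"dy": 3.5,"dz": 0,"fingers": 70},{"wx": 0,"wy": 0,"wz": -0.07,"dx": 0.3,"dy": 3.5,"dz": 0,"fingers": 70},{"wx": 0,"wy": 0,"wz": -0.07,"dx": 0.3,"dy": 3.5,"dz": 0,"fingers": 70},{"wx": 0,"wy": 0,"wz": -0.07,"dx": 0.3,"dy": 3.5,"dz": 0,"fingers": 70},{"wx": 0,"wy": 0,"wz": -0.07,"dx": 0.3,"dy": 3.5,"dz": 0,"fingers": 70},{"wx": 0,"wy": 0,"wz": -0.07,"dx": 0.3,"dy": 3.5,"dz": 0,"fingers": 70},{"wx": 0,"wy": 0,"wz": -0.07,"dx": 0.3,"dy": 3.5,"dz": 0,"fingers": 70},{"wx": 0,"wy": 0,"wz": -0.07,"dx": 0.3,"dy": 3.5,"dz": 0,"fingers": 70},{"wx": 0,"wy": 0,"wz": 0,"dx": 0,"dy": 0.5,"dz": 0,"fingers": 70},{"wx": 0,"wy": 0,"wz": 0,"dx": 0,"dy": 0,"dz": 0,"fingers": 70}]}}

```text
t: 28.37
tool_pos: [0.453, 0.2699, 0.2491]
orientation: [-3.125, -0.008, 0.07]
force: [-0.0, -0.8, -0.5]
opening: 0.0672
```

```bash
python3 st.py .473 .253 .104 -1.52
```

```text
t 28.37 p [0.453  0.2699 0.2491] yaw -1.566 tiltfix [-0.0159 -0.0448] F [-0.0094 -0.8338 -0.4963] open 0.0672 q6 1.98
d(cm) [  2.0015  -1.6921 -14.507 ] dyaw 0.046
```

Emit:
{"api": "send_rows", "payload": {"series": [{"wx": -0.016,"wy": -0.045,"wz": 0.046,"dx": 2.0,"dy": -1.7,"dz": 0,"fingers": 70},{"wx": 0,"wy": 0,"wz": 0,"dx": 0,"dy": 0,"dz": 0,"fingers": 70}]}}

```text
t: 28.53
tool_pos: [0.4713, 0.2519, 0.2448]
orientation: [3.135, 0.09, -0.008]
force: [0.1, 0.4, -0.5]
opening: 0.0675
```

```bash
python3 st.py .473 .2525 .104 -1.52
```

```text
t 28.53 p [0.4713 0.2519 0.2448] yaw -1.514 tiltfix [ 0.005  -0.0052] F [ 0.1252  0.3976 -0.4696] open 0.0675 q6 1.91
d(cm) [  0.1701   0.0566 -14.0771] dyaw -0.006
```

Emit:
{"api": "send_rows", "payload": {"series": [{"wx": 0.005,"wy": -0.005,"wz": 0,"dx": 0.2,"dy": 0.1,"dz": -1.5,"fingers": 70},{"wx": 0,"wy": 0,"wz": 0,"dx": 0,"dy": 0,"dz": -2,"fingers": 70},{"wx": 0,"wy": 0,"wz": 0,"dx": 0,"dy": 0,"dz": -2,"fingers": 70},{"wx": 0,"wy": 0,"wz": 0,"dx": 0,"dy": 0,"dz": -2,"fingers": 70},{"wx": 0,"wy": 0,"wz": 0,"dx": 0,"dy": 0,"dz": -1,"fingers": 70},{"wx": 0,"wy": 0,"wz": 0,"dx": 0,"dy": 0,"dz": 0,"fingers": 70}]}}

```text
t: 29.03
tool_pos: [0.4692, 0.2461, 0.152]
orientation: [3.139, 0.079, -0.016]
force: [-0.3, -0.2, 0.3]
opening: 0.0675
```

```bash
python3 st.py .473 .2525 .104 -1.52
```

```text
t 29.03 p [0.4692 0.2461 0.152 ] yaw -1.521 tiltfix [ 0.0017 -0.0099] F [-0.2711 -0.1921  0.3193] open 0.0675 q6 1.91
d(cm) [ 0.379   0.6358 -4.8002] dyaw 0.001
```

Emit:
{"api": "send_rows", "payload": {"series": [{"wx": 0,"wy": -0.009,"wz": 0,"dx": 0.4,"dy": 0.6,"dz": -0.5,"fingers": 70},{"wx": 0,"wy": 0,"wz": 0,"dx": 0.05,"dy": 0.1,"dz": -1.2,"fingers": 70},{"wx": 0,"wy": 0,"wz": 0,"dx": 0.05,"dy": 0.1,"dz": -1.2,"fingers": 70},{"wx": 0,"wy": 0,"wz": 0,"dx": 0.05,"dy": 0.1,"dz": -1,"fingers": 70},{"wx": 0,"wy": 0,"wz": 0,"dx": 0,"dy": 0,"dz": -0.4,"fingers": 70},{"wx": 0,"wy": 0,"wz": 0,"dx": 0,"dy": 0,"dz": 0,"fingers": 70}]}}

```text
t: 29.53
tool_pos: [0.476, 0.2555, 0.1068]
orientation: [3.14, 0.076, 0.002]
force: [-0.1, 0.1, 0.1]
opening: 0.0676
```

```bash
python3 st.py .473 .2525 .104 -1.52;  python3 - <<'E'
import cv2
from plant import robot
b=robot.read_camera("side")[:,:,::-1]
cv2.imwrite("pics/e1.png",cv2.resize(b[110:240,260:370],None,fx=4.6,fy=4.6,interpolation=cv2.INTER_CUBIC))
E
```

```text
t 29.53 p [0.476  0.2555 0.1068] yaw -1.523 tiltfix [0.0006 0.0012] F [-0.0948  0.1404  0.082 ] open 0.0676 q6 1.92
d(cm) [-0.2981 -0.2968 -0.2831] dyaw 0.003
```

View pics/e1.png

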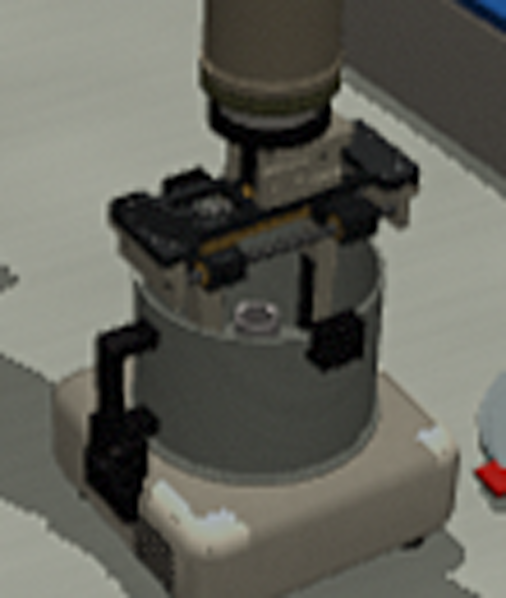

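Emit:
{"api": "send_rows", "payload": {"series": [{"wx": 0,"wy": 0,"wz": 0,"dx": -0.25,"dy": -0.25,"dz": -0.2,"fingers": 130},{"wx": 0,"wy": 0,"wz": 0,"dx": 0,"dy": 0,"dz": 0,"fingers": 130},{"wx": 0,"wy": 0,"wz": 0,"dx": 0,"dy": 0,"dz": 0,"fingers": 255},{"wx": 0,"wy": 0,"wz": 0,"dx": 0,"dy": 0,"dz": 0,"fingers": 255},{"wx": 0,"wy": 0,"wz": 0,"dx": 0,"dy": 0,"dz": 0,"fingers": 255},{"wx": 0,"wy": 0,"wz": 0,"dx": 0,"dy": 0,"dz": 0,"fingers": 255},{"wx": 0,"wy": 0,"wz": 0,"dx": 0,"dy": 0,"dz": 0,"fingers": 255}], "newtons": 60}}

```text
t: 30.17
tool_pos: [0.4748, 0.2537, 0.1077]
orientation: [-3.139, -0.076, -0.008]
force: [0.4, 2.3, -1.8]
opening: 0.0285
```

```bash
python3 st.py .473 .2525 .104 -1.52
```

```text
t 30.17 p [0.4748 0.2537 0.1077] yaw -1.522 tiltfix [-0.0015  0.005 ] F [ 0.4292  2.2721 -1.7886] open 0.0285 q6 1.92
d(cm) [-0.176  -0.117  -0.3679] dyaw 0.002
```

Emit:
{"api": "send_rows", "payload": {"series": [{"wx": 0,"wy": 0.005,"wz": 0,"dx": 0,"dy": 0,"dz": 0.5,"fingers": 255},{"wx": 0,"wy": 0,"wz": 0,"dx": 0,"dy": 0,"dz": 0.8,"fingers": 255},{"wx": 0,"wy": 0,"wz": 0,"dx": 0,"dy": 0,"dz": 0.8,"fingers": 255},{"wx": 0,"wy": 0,"wz": 0,"dx": 0,"dy": 0,"dz": 0,"fingers": 255}]}}

```text
t: 30.5
tool_pos: [0.4732, 0.2532, 0.1274]
orientation: [-3.14, -0.076, 0.007]
force: [0.6, 0.9, -5.6]
opening: 0.0282
```

```bash
python3 st.py .4748 .2537 .17 -1.52
```

```text
t 30.5 p [0.4732 0.2532 0.1274] yaw -1.522 tiltfix [-0.0003 -0.0045] F [ 0.5775  0.8588 -5.5822] open 0.0282 q6 1.92
d(cm) [0.156  0.047  4.2648] dyaw 0.002
```

Full weight is on the gripper. I'll keep lifting.

Emit:
{"api": "send_rows", "payload": {"series": [{"wx": 0,"wy": -0.004,"wz": 0,"dx": 0.1,"dy": 0,"dz": 1,"fingers": 255},{"wx": 0,"wy": 0,"wz": 0,"dx": 0,"dy": 0,"dz": 1,"fingers": 255},{"wx": 0,"wy": 0,"wz": 0,"dx": 0,"dy": 0,"dz": 1.2,"fingers": 255},{"wx": 0,"wy": 0,"wz": 0,"dx": 0,"dy": 0,"dz": 1.2,"fingers": 255},{"wx": 0,"wy": 0,"wz": 0,"dx": 0,"dy": 0,"dz": 1.2,"fingers": 255},{"wx": 0,"wy": 0,"wz": 0,"dx": 0,"dy": 0,"dz": 2,"fingers": 255},{"wx": 0,"wy": 0,"wz": 0,"dx": 0,"dy": 0,"dz": 2.5,"fingers": 255},{"wx": 0,"wy": 0,"wz": 0,"dx": 0,"dy": 0,"dz": 2.5,"fingers": 255},{"wx": 0,"wy": 0,"wz": 0,"dx": 0,"dy": 0,"dz": 1.5,"fingers": 255},{"wx": 0,"wy": 0,"wz": 0,"dx": 0,"dy": 0,"dz": 0,"fingers": 255}]}}

```text
t: 31.33
tool_pos: [0.4707, 0.251, 0.2828]
orientation: [3.139, 0.075, -0.005]
force: [0.4, 0.5, -5.7]
opening: 0.0285
```

```bash
python3 st.py .655 -.275 .0127 -1.49;  python3 - <<'E'
import cv2
from plant import robot
b=robot.read_camera("side")[:,:,::-1]
cv2.imwrite("pics/e2.png",cv2.resize(b[40:240,200:370],None,fx=3,fy=3,interpolation=cv2.INTER_CUBIC))
E
```

```text
t 31.33 p [0.4707 0.251  0.2828] yaw -1.523 tiltfix [ 0.0022 -0.0029] F [ 0.3734  0.4884 -5.7296] open 0.0285 q6 1.92
d(cm) [ 18.4329 -52.6024 -27.0118] dyaw 0.033
```

View pics/e2.png

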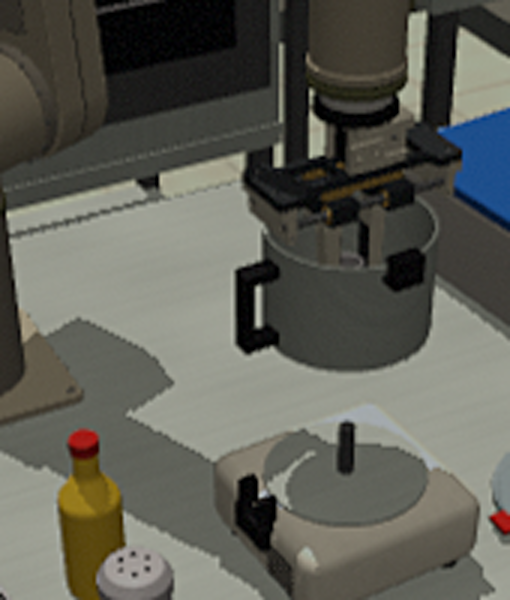

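Emit:
{"api": "send_rows", "payload": {"series": [{"wx": 0,"wy": 0,"wz": 0,"dx": 0.6,"dy": -1.5,"dz": 0,"fingers": 255},{"wx": 0,"wy": 0,"wz": 0,"dx": 1,"dy": -3,"dz": 0,"fingers": 255},{"wx": 0,"wy": 0,"wz": 0,"dx": 1.2,"dy": -3.3,"dz": 0,"fingers": 255},{"wx": 0,"wy": 0,"wz": 0,"dx": 1.2,"dy": -3.3,"dz": 0,"fingers": 255},{"wx": 0,"wy": 0,"wz": 0,"dx": 1.2,"dy": -3.3,"dz": 0,"fingers": 255},{"wx": 0,"wy": 0,"wz": 0,"dx": 1.2,"dy": -3.3,"dz": 0,"fingers": 255},{"wx": 0,"wy": 0,"wz": 0,"dx": 1.2,"dy": -3.3,"dz": 0,"fingers": 255},{"wx": 0,"wy": 0,"wz": 0,"dx": 1.2,"dy": -3.3,"dz": 0,"fingers": 255},{"wx": 0,"wy": 0,"wz": 0,"dx": 1.2,"dy": -3.3,"dz": 0,"fingers": 255},{"wx": 0,"wy": 0,"wz": 0,"dx": 1.2,"dy": -3.3,"dz": 0,"fingers": 255},{"wx": 0,"wy": 0,"wz": 0,"dx": 1.2,"dy": -3.3,"dz": 0,"fingers": 255},{"wx": 0,"wy": 0,"wz": 0,"dx": 1.2,"dy": -3.3,"dz": 0,"fingers": 255},{"wx": 0,"wy": 0,"wz": 0,"dx": 1.2,"dy": -3.3,"dz": 0,"fingers": 255},{"wx": 0,"wy": 0,"wz": 0,"dx": 1.2,"dy": -3.3,"dz": 0,"fingers": 255},{"wx": 0,"wy": 0,"wz": 0,"dx": 1.2,"dy": -3.3,"dz": 0,"fingers": 255},{"wx": 0,"wy": 0,"wz": 0,"dx": 1,"dy": -2.5,"dz": 0,"fingers": 255},{"wx": 0,"wy": 0,"wz": 0,"dx": 0,"dy": 0,"dz": 0,"fingers": 255}]}}

```text
t: 32.8
tool_pos: [0.6408, -0.2706, 0.2554]
orientation: [-3.132, -0.085, 0.067]
force: [0.9, -0.3, -7.2]
opening: 0.0285
```

```bash
python3 st.py .649 -.262 .0127 -1.49
```

```text
t 32.8 p [ 0.6408 -0.2706  0.2554] yaw -1.516 tiltfix [-0.0063 -0.0432] F [ 0.9276 -0.2658 -7.2244] open 0.0285 q6 1.05
d(cm) [  0.823    0.8614 -24.2689] dyaw 0.026
```

Emit:
{"api": "send_rows", "payload": {"series": [{"wx": -0.006,"wy": -0.043,"wz": 0.026,"dx": 0.8,"dy": 0.9,"dz": 0,"fingers": 255},{"wx": 0,"wy": 0,"wz": 0,"dx": 0,"dy": 0,"dz": -2,"fingers": 255},{"wx": 0,"wy": 0,"wz": 0,"dx": 0,"dy": 0,"dz": -3,"fingers": 255},{"wx": 0,"wy": 0,"wz": 0,"dx": 0,"dy": 0,"dz": -3,"fingers": 255},{"wx": 0,"wy": 0,"wz": 0,"dx": 0,"dy": 0,"dz": -3,"fingers": 255},{"wx": 0,"wy": 0,"wz": 0,"dx": 0,"dy": 0,"dz": -2,"fingers": 255},{"wx": 0,"wy": 0,"wz": 0,"dx": 0,"dy": 0,"dz": 0,"fingers": 255}]}}

```text
t: 33.38
tool_pos: [0.6419, -0.2617, 0.1083]
orientation: [-3.132, -0.119, 0.022]
force: [-1.3, 0.3, -8.1]
opening: 0.0284
```

```bash
python3 st.py .649 -.262 .0127 -1.49
```

```text
t 33.38 p [ 0.6419 -0.2617  0.1083] yaw -1.495 tiltfix [-0.0068 -0.0142] F [-1.3014  0.3349 -8.0654] open 0.0284 q6 1.03
d(cm) [ 0.7078 -0.0253 -9.5579] dyaw 0.005
```

Emit:
{"api": "send_rows", "payload": {"series": [{"wx": -0.007,"wy": -0.014,"wz": 0,"dx": 0.6,"dy": 0,"dz": -1.5,"fingers": 255},{"wx": 0,"wy": 0,"wz": 0,"dx": 0,"dy": 0,"dz": -2,"fingers": 255},{"wx": 0,"wy": 0,"wz": 0,"dx": 0,"dy": 0,"dz": -1.5,"fingers": 255},{"wx": 0,"wy": 0,"wz": 0,"dx": 0,"dy": 0,"dz": -1,"fingers": 255},{"wx": 0,"wy": 0,"wz": 0,"dx": 0,"dy": 0,"dz": 0,"fingers": 255}]}}

```text
t: 33.8
tool_pos: [0.6445, -0.2592, 0.044]
orientation: [-3.136, -0.121, 0.012]
force: [-1.4, 0.0, -7.3]
opening: 0.028
```

```bash
python3 st.py .649 -.262 .0127 -1.49;  python3 - <<'E'
import cv2
from plant import robot
b=robot.read_camera("side")[:,:,::-1]
cv2.imwrite("pics/e3.png",cv2.resize(b[160:390,70:310],None,fx=2.6,fy=2.6,interpolation=cv2.INTER_CUBIC))
E
```

```text
t 33.8 p [ 0.6445 -0.2592  0.044 ] yaw -1.494 tiltfix [-0.0034 -0.0076] F [-1.3637  0.0119 -7.2669] open 0.0280 q6 1.04
d(cm) [ 0.4499 -0.2813 -3.133 ] dyaw 0.004
```

View pics/e3.png

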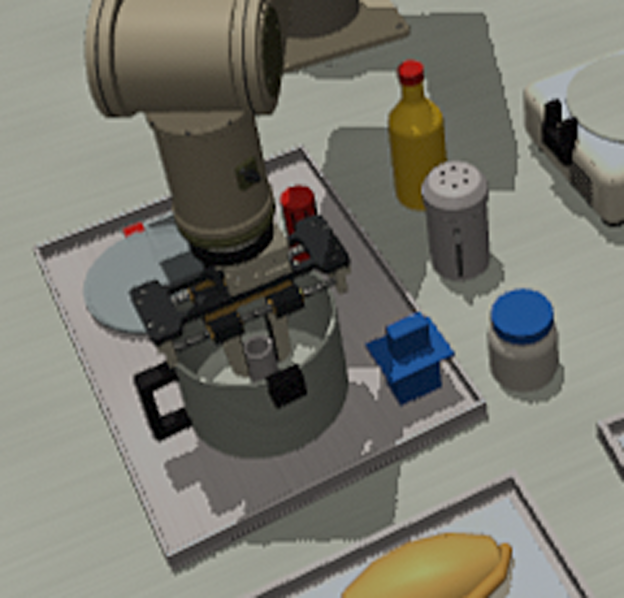

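Emit:
{"api": "send_rows", "payload": {"series": [{"wx": -0.003,"wy": -0.008,"wz": 0,"dx": 0.3,"dy": -0.2,"dz": -1,"fingers": 255},{"wx": 0,"wy": 0,"wz": 0,"dx": 0,"dy": 0,"dz": -0.9,"fingers": 255},{"wx": 0,"wy": 0,"wz": 0,"dx": 0,"dy": 0,"dz": -0.6,"fingers": 255},{"wx": 0,"wy": 0,"wz": 0,"dx": 0,"dy": 0,"dz": -0.3,"fingers": 255},{"wx": 0,"wy": 0,"wz": 0,"dx": 0,"dy": 0,"dz": 0,"fingers": 255}]}}

```text
t: 34.27
tool_pos: [0.6515, -0.2632, 0.0203]
orientation: [3.135, 0.121, 0.014]
force: [0.2, 0.4, -6.6]
opening: 0.0284
```

```bash
python3 st.py .649 -.262 .0127 -1.49
```

```text
t 34.27 p [ 0.6515 -0.2632  0.0203] yaw -1.494 tiltfix [0.0037 0.0088] F [ 0.2254  0.3856 -6.5654] open 0.0284 q6 1.04
d(cm) [-0.2485  0.1203 -0.7602] dyaw 0.004
```

Emit:
{"api": "send_rows", "payload": {"series": [{"wx": 0.004,"wy": 0.009,"wz": 0,"dx": -0.1,"dy": 0,"dz": -0.4,"fingers": 255},{"wx": 0,"wy": 0,"wz": 0,"dx": -0.1,"dy": 0,"dz": -0.3,"fingers": 255},{"wx": 0,"wy": 0,"wz": 0,"dx": 0,"dy": 0,"dz": -0.2,"fingers": 255},{"wx": 0,"wy": 0,"wz": 0,"dx": 0,"dy": 0,"dz": 0,"fingers": 255}]}}

```text
t: 34.6
tool_pos: [0.6503, -0.2638, 0.0129]
orientation: [3.139, 0.121, 0.001]
force: [0.1, 0.1, -6.0]
opening: 0.0284
```

```bash
python3 st.py .649 -.262 .0127 -1.49
```

```text
t 34.6 p [ 0.6503 -0.2638  0.0129] yaw -1.494 tiltfix [0.0003 0.0006] F [ 0.1133  0.0779 -6.0325] open 0.0284 q6 1.04
d(cm) [-0.127   0.1759 -0.0242] dyaw 0.004
```

Emit:
{"api": "send_rows", "payload": {"series": [{"wx": 0,"wy": 0,"wz": 0,"dx": -0.1,"dy": 0,"dz": -0.3,"fingers": 255},{"wx": 0,"wy": 0,"wz": 0,"dx": -0.1,"dy": 0,"dz": -0.2,"fingers": 255},{"wx": 0,"wy": 0,"wz": 0,"dx": 0,"dy": 0,"dz": 0,"fingers": 255}]}}

```text
t: 34.85
tool_pos: [0.6508, -0.264, 0.0132]
orientation: [3.137, 0.121, 0.009]
force: [-0.4, -0.1, -6.7]
opening: 0.0281
```

```bash
python3 st.py .649 -.262 .0127 -1.49
```

```text
t 34.85 p [ 0.6508 -0.264   0.0132] yaw -1.494 tiltfix [0.0015 0.0058] F [-0.3843 -0.1059 -6.7326] open 0.0281 q6 1.03
d(cm) [-0.1817  0.1988 -0.0488] dyaw 0.004
```

Emit:
{"api": "send_rows", "payload": {"series": [{"wx": 0,"wy": 0,"wz": 0,"dx": 0,"dy": 0,"dz": 0,"fingers": 130},{"wx": 0,"wy": 0,"wz": 0,"dx": 0,"dy": 0,"dz": 0,"fingers": 100},{"wx": 0,"wy": 0,"wz": 0,"dx": 0,"dy": 0,"dz": 0,"fingers": 100},{"wx": 0,"wy": 0,"wz": 0,"dx": 0,"dy": 0,"dz": 0,"fingers": 100},{"wx": 0,"wy": 0,"wz": 0,"dx": 0,"dy": 0,"dz": 0,"fingers": 100}]}}

```text
t: 35.27
tool_pos: [0.6543, -0.2661, 0.0172]
orientation: [3.133, 0.121, 0.02]
force: [0.7, -0.8, -1.0]
opening: 0.0548
```

```bash
python3 st.py .649 -.262 .0127 -1.49;  python3 - <<'E'
import cv2
from plant import robot
b=robot.read_camera("side")[:,:,::-1]
cv2.imwrite("pics/e4.png",cv2.resize(b[160:390,70:310],None,fx=2.6,fy=2.6,interpolation=cv2.INTER_CUBIC))
E
```

```text
t 35.27 p [ 0.6543 -0.2661  0.0172] yaw -1.494 tiltfix [0.0058 0.0132] F [ 0.7472 -0.8175 -1.0242] open 0.0548 q6 1.03
d(cm) [-0.5304  0.4099 -0.4519] dyaw 0.004
```

View pics/e4.png

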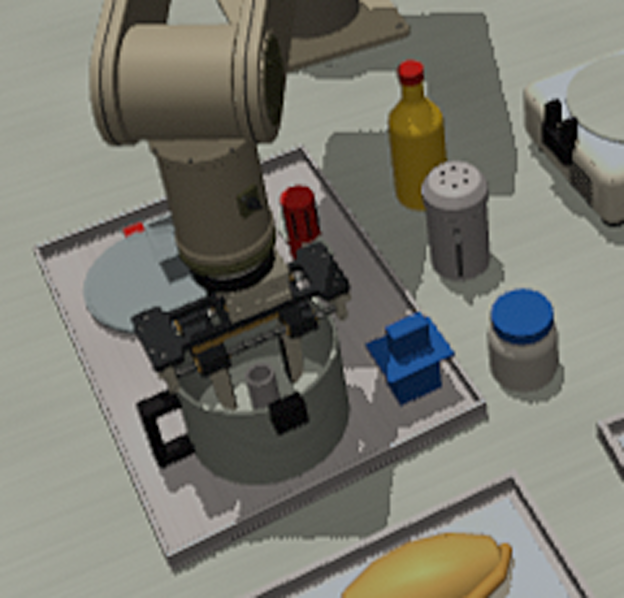

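Emit:
{"api": "send_rows", "payload": {"series": [{"wx": 0,"wy": 0.01,"wz": 0,"dx": 0,"dy": 0,"dz": 1,"fingers": 100},{"wx": 0,"wy": 0,"wz": 0,"dx": 0,"dy": 0,"dz": 2,"fingers": 100},{"wx": 0,"wy": 0,"wz": 0,"dx": 0,"dy": 0,"dz": 2.5,"fingers": 100},{"wx": 0,"wy": 0,"wz": 0,"dx": 0,"dy": 0,"dz": 3,"fingers": 100},{"wx": 0,"wy": 0,"wz": 0,"dx": 0,"dy": 0,"dz": 4,"fingers": 100},{"wx": 0,"wy": 0,"wz": 0,"dx": 0,"dy": 0,"dz": 4,"fingers": 100},{"wx": 0,"wy": 0,"wz": 0,"dx": 0,"dy": 0,"dz": 4,"fingers": 100},{"wx": 0,"wy": 0,"wz": 0,"dx": 0,"dy": 0,"dz": 4,"fingers": 100},{"wx": 0,"wy": 0,"wz": 0,"dx": 0,"dy": 0,"dz": 4,"fingers": 100},{"wx": 0,"wy": 0,"wz": 0,"dx": -1,"dy": 3,"dz": 1,"fingers": 100},{"wx": 0,"wy": 0,"wz": 0,"dx": -1,"dy": 3.8,"dz": 0,"fingers": 100},{"wx": 0,"wy": 0,"wz": 0,"dx": -1,"dy": 3.8,"dz": 0,"fingers": 100},{"wx": 0,"wy": 0,"wz": 0,"dx": -1,"dy": 3.8,"dz": 0,"fingers": 100},{"wx": 0,"wy": 0,"wz": 0,"dx": -1,"dy": 3.8,"dz": 0,"fingers": 100},{"wx": 0,"wy": 0,"wz": 0,"dx": -1,"dy": 3.8,"dz": 0,"fingers": 100},{"wx": 0,"wy": 0,"wz": 0,"dx": -1,"dy": 3.8,"dz": 0,"fingers": 100},{"wx": 0,"wy": 0,"wz": 0,"dx": -1,"dy": 3.8,"dz": 0,"fingers": 100},{"wx": 0,"wy": 0,"wz": 0,"dx": -1,"dy": 3.8,"dz": 0,"fingers": 100},{"wx": 0,"wy": 0,"wz": 0,"dx": -1,"dy": 3.5,"dz": 0,"fingers": 100},{"wx": 0,"wy": 0,"wz": 0,"dx": 0,"dy": 0,"dz": 0,"fingers": 100}]}}

```text
t: 36.98
tool_pos: [0.5416, 0.1161, 0.3265]
orientation: [3.136, 0.107, 0.013]
force: [0.1, 0.5, 0.4]
opening: 0.0561
```

```bash
python3 st.py
python3 - <<'E'
import cv2
from plant import robot
b=robot.read_camera("side")[:,:,::-1];a=robot.read_camera("top")[:,:,::-1]
cv2.imwrite("pics/f1.png",cv2.resize(b[160:390,70:310],None,fx=2.6,fy=2.6,interpolation=cv2.INTER_CUBIC))
cv2.imwrite("pics/f2.png",cv2.convertScaleAbs(cv2.resize(a[145:305,285:445],None,fx=3.7,fy=3.7,interpolation=cv2.INTER_CUBIC),alpha=1.6))
E
```

```text
t 36.98 p [0.5416 0.1161 0.3265] yaw -1.503 tiltfix [0.0033 0.0085] F [0.1115 0.5361 0.3729] open 0.0561 q6 1.62
```

View pics/f1.png

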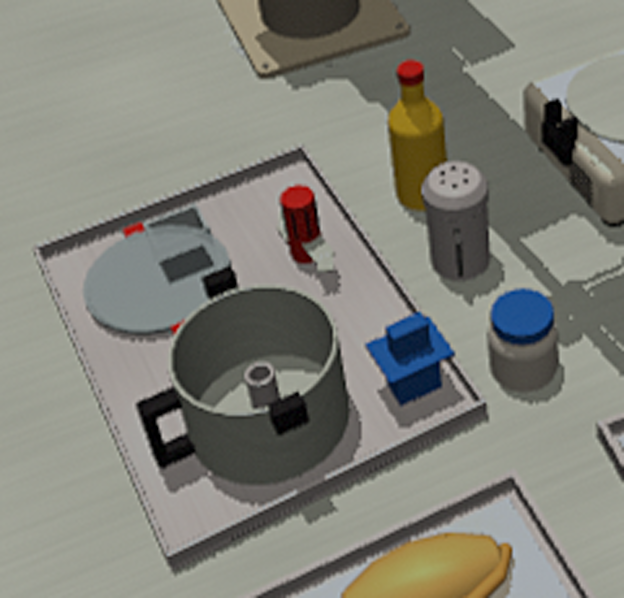

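View pics/f2.png

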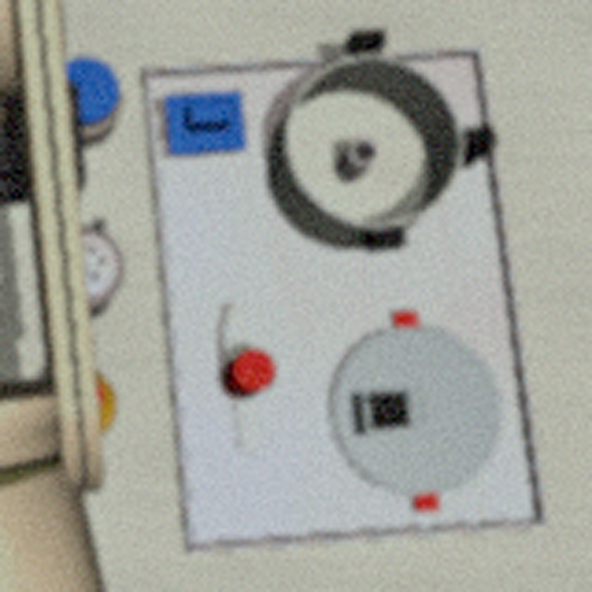

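Run:
```python
from h import *
import cv2
A=cv2.imread("pics/f2.png");B=cv2.imread("pics/f1.png")
def dr(pts,col):
    for img,n,s,o in((A,"top",3.7,(285,145)),(B,"side",2.6,(70,160))):
        u=(proj(n,pts)-o+.5)*s
        for q in u: cv2.circle(img,(int(q[0]),int(q[1])),1,col,-1)
def pts(c,yaw,loc):
    loc=np.asarray(loc,float);R=np.array([[np.cos(yaw),-np.sin(yaw),0],[np.sin(yaw),np.cos(yaw),0],[0,0,1]])
    return loc@R.T+np.array([c[0],c[1],.005])
t=np.linspace(0,2*np.pi,48)
circ=lambda r,z:np.c_[r*np.cos(t),r*np.sin(t),0*t+z]
b=(.650,-.264)
dr(pts(b,.08,np.r_[circ(.08,0),circ(.08,.11),[[.099,0,.124],[-.099,0,.124],[0,-.116,.094],[0,-.116,.01]]]),(0,0,255))
dr(pts((.4453,-.1556),.08,np.r_[circ(.019,0),circ(.019,.088)]),(255,0,0))
dr(pts((.4177,-.319),.08,np.r_[circ(.08,.008),circ(.08,.014)]),(0,160,0))
P=[(sx*.029,sy*.036,.06) for sx in(-1,1) for sy in(-1,1)]+[(sx*.017,sy*.024,0) for sx in(-1,1) for sy in(-1,1)]
dr(pts((.676,-.120),.08,P),(0,0,255))
cv2.imwrite("pics/g1.png",A);cv2.imwrite("pics/g2.png",B)
```

```text
(no output)
```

View pics/g1.png

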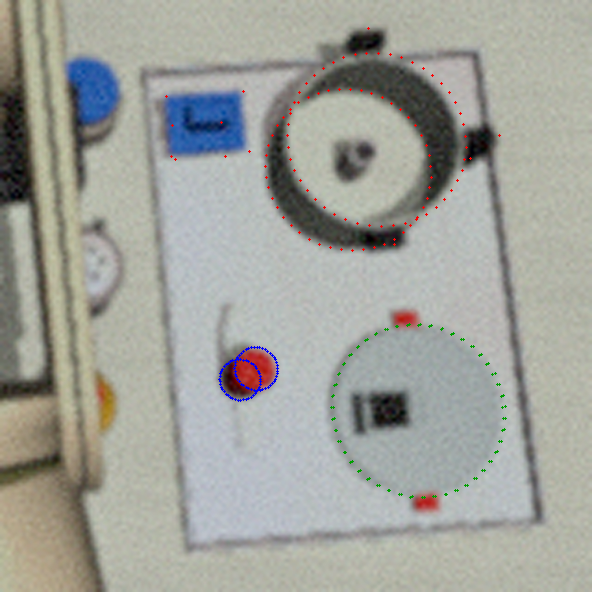

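View pics/g2.png

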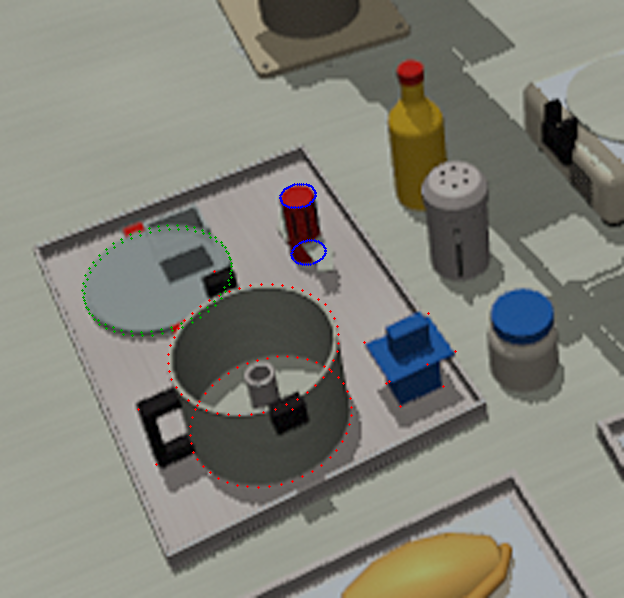

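Run:
```python
from h import *
import cv2
b=robot.read_camera("side")[:,:,::-1].copy()
cv2.imwrite("pics/i.png",b)
s=6;o=(120,260)
B=cv2.convertScaleAbs(cv2.resize(b[260:360,120:220],None,fx=s,fy=s,interpolation=cv2.INTER_CUBIC),alpha=1.3)
t=np.linspace(0,2*np.pi,60)
def dr(c,r,z,col):
    u=(proj("side",np.c_[c[0]+r*np.cos(t),c[1]+r*np.sin(t),0*t+z])-o+.5)*s
    for q in u: cv2.circle(B,(int(q[0]),int(q[1])),1,col,-1)
c=(.648,-.267)
dr(c,.08,.115,(0,0,255));dr(c,.08,.005,(0,0,255));dr(c,.0145,.075,(255,0,0));dr(c,.08,.011,(0,255,0));dr(c,.076,.115,(0,200,200))
cv2.imwrite("pics/g3.png",B)
```

```text
(no output)
```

View pics/g3.png

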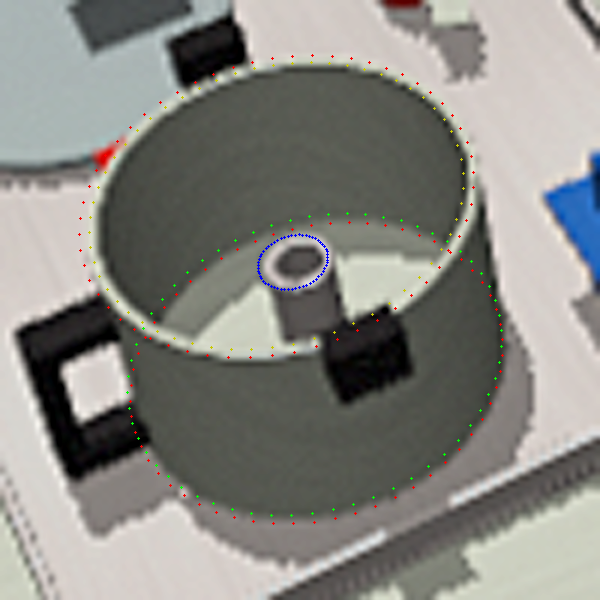

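Run:
```python
from plant import robot
print(robot.close_job(), robot.read_state()["t"])
```

```text
the job is handed in; nothing more can be done
the job is handed in; nothing more can be done
```

I handed the job in at about 37 s, with all four parts standing in the pan and released. I took them off in the required order: pusher, lid (turned about 30° anticlockwise), blade, then the empty bowl. No verdict was reported.

**Last checks:** I compared the final top and side pictures with outlines of the four parts drawn where I set them down. All four stand upright and separate on the pan floor, matching to about 1–3 camera pixels. The bowl handle is clear of the pan wall. The oil bottle, flour shaker and salt jar look unmoved, though the arm partly hid them in the final top view. The gripper was clear of everything when I handed in.

**Checks that disagreed:**
- **Tip height:** the fingertips sat about 34 mm higher than the reported TCP height. My first close on the pusher therefore met nothing, and I lowered every later grasp and placing to allow for it.
- **Floor contact:** the wrist force did not clearly show parts touching the pan floor. I judged contact from the downward motion stopping at the worked-out height, which it did for every part.

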